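Find the full drill case by its weight and rack it

TASK

One of the three identical drill cases lying on the bench is still full of drills and clearly heavier; the other two are empty: find the full one by feeling its weight. Take the cork sanding block out of the middle bay of the case rack and put it in the sanding tray, then lower the full case gently into that bay so that it stands there on its end, all the way down like its two neighbours. Leave the empty cases lying flat on the bench, and do not disturb the neighbours in the rack or the other things on the bench.

Things in the scene. Friction and masses are not known exactly. Their poses are not given: they have to be found in the camera images.
- case_a: One of three look-alike drill cases (a, b, c): closed flat box of grey-painted sheet steel, 126 mm long (its x), 62 mm wide (its y), 34 mm thick (its z), small latch on one long side, hinges on the other. Origin at its centre. It starts lying flat on the bench (centre 17 mm up), long axis roughly along world y. Exactly one of the three is full; it may lie in any of the three places.
- case_b: Drill case, exactly like case_a to the eye; same size and axes. An empty case weighs 0.16 to 0.24 kg, the full one 0.51 to 0.69 kg. Lying flat, a case can be gripped only across its 62 mm width, also with the tool tilted about 45 degrees towards one of its ends.
- case_c: Drill case, exactly like case_a to the eye; same size and axes. Stood on its 62 x 34 mm end, either one, on the bench, a case stays upright and can be gripped from above across its 34 mm thickness.
- rack: Fixed plywood rack, 90 mm deep and 239 mm wide, with three bays side by side along its y in which cases stand on end. Origin under the middle bay's centre, at bench height; x points to its back (away from the robot), z up; turned up to 0.25 rad. Each bay is 41 mm deep (x), 69 mm wide (y). Tops above the bench: front rail 42 mm, back board and the 8 mm cheeks between bays 72 mm.
- left_case: Drill case of the same make already standing in the rack's left bay (rack +y). Origin at its centre, z along its length (up). Leave it.
- right_case: Drill case of the same make already standing in the rack's right bay (rack -y). Origin at its centre, z along its length (up). Leave it.
- cork_block: Cork sanding block, 110 mm long (its z), 60 mm wide (its y), 30 mm thick (its x), about 0.07 kg. Origin at its centre. At the start it stands loosely on end in the rack's middle bay, its top 122 mm above the bench.
- tray: Fixed open plastic sanding tray with abrasive sheets on its floor: 130 mm (its x) by 190 mm (its y), walls 4 mm thick and 30 mm high, floor 4 mm. Origin at the centre of its underside. Empty but for the sheets.
- mallet: Beech mallet lying at the far side of the bench, head 130 x 85 x 70 mm, origin under its head. Leave it.
- try_square: Try square lying at the right, dark stock 115 mm, steel blade 150 mm; origin under the stock's middle. Leave it.
- glue_bottle: White glue bottle to the left of the rack, 64 mm across and 190 mm tall, origin at the centre of its base. Leave it.
- offcut: Pine offcut 75 x 45 x 22 mm lying between the cases and the rack, origin at the centre of its underside. Leave it.
- gauge: Wooden marking gauge, beam 210 mm, lying behind the rack, origin at the centre of its underside. Leave it.
- rack_bay (a point): Centre of the floor of the rack's middle bay, 12 mm above the bench; axes as the rack's. A case standing here has its 34 mm thickness along x and its 62 mm width along y, its centre 75 mm and its top 138 mm above the bench. The neighbouring cases, 77 mm away to either side, leave room for fingers only in front of and behind it.
Mind the look-alikes: they are no part of the job. What is shaped like the case_a but orange or yellow is not meant. Leave any orange look-alike of the case_b alone.

How it is judged:
By the outcome, as a careful person would: the job done as asked, in the order asked, and still so for the second after the job is handed in, with the robot touching nothing.
It also fails if it takes over 72 s, if anything falls off the work surface, if the arm or the gripper's body presses on something with over 40 N, if the wrist force passes 120 N, or if a joint passes its speed limit or range.

ROBOT

A 6-joint arm with a two-finger parallel gripper is mounted at the origin on the work surface. World frame = base frame: x ahead of the robot, y to its left, z up, the work surface at z = 0. Lengths are in m, angles in rad, forces in N, time in s.
With the tool pointing down it reaches from about 0.35 to 0.925 m from the base axis. Payload 6.4 kg.
Tool frame: the origin (TCP) lies midway between the tips of the shut fingers; the grasp point (between the pads) lies 19 mm behind it; z points along the fingers, x is the direction in which the jaws open and shut, and the axes are right-handed (so a half turn about z gives the same grasp; the last joint's range is limited). The gripper opens to 94 mm and grips with 3 to 60 N. Pads are 16 mm wide; open, the fingers measure 119 mm over their backs; the gripper's body (75 mm by 177 mm) begins 78 mm behind the grasp point.
Start: joints at [1.125, 0.245, 1.558, -0, 1.339, -0.174], TCP at [0.174, 0.626, 0.205] pointing down, gripper open.
Joint ranges: [-3.13, 3.13], [-1.02, 2.26], [0.13, 2.54], [-0.95, 4.09], [0.21, 2.88], [-2.74, 2.74]. Speed limits (rad/s): [2.57, 2.57, 3.14, 3.14, 3.14, 3.14].

INTERFACE

Orientations are given as a unit quaternion [x, y, z, w].
In Python, from bench import r gives the robot as it stands.
- The arm moves only by the tool arm_command, never from a script. Its argument "plan" is a list of rows, each a list of 4 numbers: the shift along the tool's x, y, z in m, then the turn about the tool's z in rad. In form: [[dx, dy, dz, roll], ...]. A call has 1 to 10 rows; each row is the pose to reach, as a shift and turn from the pose commanded when the call began, along the tool's axes at that moment; what a row does not reach only later rows make up. A row lasts 1/8 s, in which the tool goes at most 62.5 mm and 10.7 degrees, less where a joint would pass 70% of its speed; a pose out of reach is approached as far as the arm can. A call with a gripper value outside its range is refused whole. "hand" is the closure, from 0 (fully open) to 1 (shut), set as the call begins (left out, the last holds). The fingers move at their own pace and stop on an object; "newtons" is the grip in N (left out, the last holds). Time passes only in rows, so rows that repeat a pose let the fingers close. It gives the time, the measured TCP pose, the force and the opening at its end, in the units of the state.
- r.read_state(): the state, without advancing time (a new reading comes with each control period).
- r.grab_frame(name): name is "scene" or "top" or "wrist"; returns a dict with "pixels" (400x640x3 uint8, red, green, blue), "K" (3x3 intrinsics, pixels), "eye" and "attitude" of the camera in the world; the wrist camera has in their place "T_tool_cam" (4x4, takes a point from camera to tool coordinates, whose origin is the TCP and whose axes are the tool frame's). Camera axes: x right, y up, looking along -z (the intrinsics and any distortion apply to the point x, -y, -z); pixel columns grow to the right and rows downward; lengths in m; the calibration is good to about 2 mm. A picture is of the moment at which its call begins: read the wrist's pose just before it. There is no depth.
- r.finish_job(): hands the job in, once; it reports no verdict.
Trained networks look in the newest picture that a camera, given by its name, has taken for a name from the list of things; names that differ only in an ending like _2 or _b are one class to them, and where a whole thing is asked for, a point or a joint stands for the part that bears it (a point fixed in the world has none). Each returns a list of dicts, best first, with "confidence" (0 to 1); they miss things now and then, are a little off and sometimes report something else, mostly with a low value. They report only what shows in the picture. A call takes as long as a camera call. They do not tell look-alikes from the thing itself.
- r.recognise(camera, name): "rect" ([left, top, right, bottom] in pixels, round what is visible of it).
- r.landmark_of(camera, name): "point" ([column, row] in pixels: a listed point, or the origin of a listed thing).
The state is a dict: "clock": time; "qpos": joint angles; "qd": joint speeds; "joint_efforts": joint torques, N m; "position": TCP position; "tool_rot": TCP orientation; "wrist_force": force on the tool from outside, world axes, zero at the start; "torque": the same for the moment, N m; "gripper_width": finger opening in m.
Only numpy, scipy, OpenCV 4.12 (cv2) and the standard library are available. Lean on these libraries where they do the work, as an engineer would, in place of code of your own. Each camera call takes 0.05 s, during which the arm holds its last target.

## Working session

There is one attempt and no reset: what is moved stays moved. The work goes in short steps, Python scripts to look and compute and a tool call to move; the robot and the scene stay as the last step left them, time stands still between calls to the robot, and variables do not carry over. Pictures are saved under pics/ and viewed, and the job is handed in when it is done.

Besides the shell and the picture viewer there is one more tool, called after "Request:" by a JSON object that holds its "fn" and its "kwargs". arm_command: Moves the arm, as the interface text tells. Its arguments: {"type":"object","properties":{"plan":{"type":"array"},"hand":{"type":"number"},"newtons":{"type":"number"}},"required":["plan"]}

```bash
ls; mkdir -p pics; python3 - <<'E'
from bench import r
import cv2
print(r.read_state())
for n in ["scene","top","wrist"]:
    f=r.grab_frame(n)
    cv2.imwrite(f"pics/{n}0.png",f["pixels"][:,:,::-1])
    print(n,{k:v for k,v in f.items() if k!="pixels"})
    if n!="wrist":
        for o in ["case_a","rack","rack_bay","cork_block","tray","offcut","glue_bottle","left_case","right_case","mallet","try_square","gauge"]:
            print(o,[(x["confidence"],x["rect"]) for x in r.recognise(n,o)],[(x["confidence"],x["point"]) for x in r.landmark_of(n,o)])
E
```

```text
pics
{'clock': 0.0, 'qpos': array([ 1.12488083e+00,  2.45777400e-01,  1.55896608e+00,  1.26182611e-06,
        1.33866403e+00, -1.74093278e-01]), 'qd': array([-0.00205977,  0.00076884, -0.00015337,  0.00107938, -0.00067898,
       -0.00118961]), 'joint_efforts': array([ 3.82444059e-04, -4.15834701e+01, -3.14598906e+01,  6.84667658e-02,
        3.33155890e-02, -1.64804519e-04]), 'position': array([0.17425613, 0.62561333, 0.20439457]), 'tool_rot': array([ 7.96393884e-01,  6.04777611e-01, -8.07087351e-04,  4.14774044e-04]), 'wrist_force': array([ 0.65730759, -0.37301849,  0.367471  ]), 'torque': array([-0.01333321,  0.0002044 ,  0.03445602]), 'gripper_width': 0.09411110383203244}
scene {'K': array([[513.22543118,   0.        , 324.03453919],
       [  0.        , 513.22543118, 212.24167103],
       [  0.        ,   0.        ,   1.        ]]), 'eye': array([ 0.98617598, -0.71219974,  1.13753233]), 'attitude': array([0.31948861, 0.10280392, 0.26671788, 0.90344892])}
case_a [(0.97, [216.4, 260.7, 268.8, 310.4]), (0.88, [133.6, 278.4, 167.5, 335.4]), (0.82, [286.8, 109.5, 325.8, 141.2]), (
[... 2491 characters left out ...]
27.3])] [(0.83, [337.7, 113.4])]
try_square [(0.69, [418.7, 179.4, 458.0, 235.0])] [(0.84, [437.2, 183.4])]
gauge [(0.88, [230.4, 102.5, 295.3, 128.1])] [(0.87, [264.7, 115.9])]
wrist {'K': array([[322.04209949,   0.        , 318.30275251],
       [  0.        , 322.04209949, 200.84351249],
       [  0.        ,   0.        ,   1.        ]]), 'T_tool_cam': array([[ 9.99999603e-01, -7.01450089e-04, -5.50398965e-04,
        -6.00694848e-04],
       [-8.14823435e-04, -9.69587997e-01, -2.44741602e-01,
        -6.99007512e-02],
       [-3.61986212e-04,  2.44741953e-01, -9.69588183e-01,
        -1.79218233e-01],
       [ 0.00000000e+00,  0.00000000e+00,  0.00000000e+00,
         1.00000000e+00]])}
```

View pics/scene0.png

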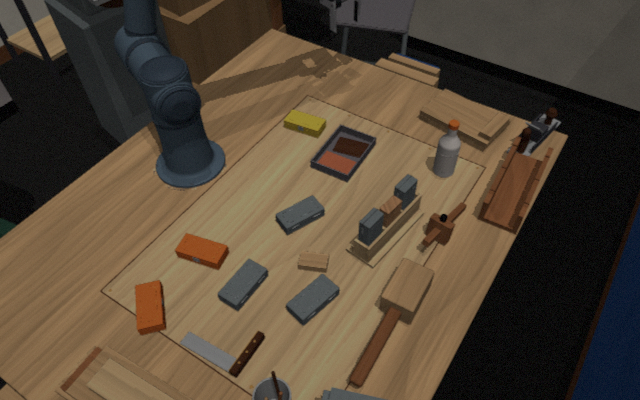

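View pics/top0.png

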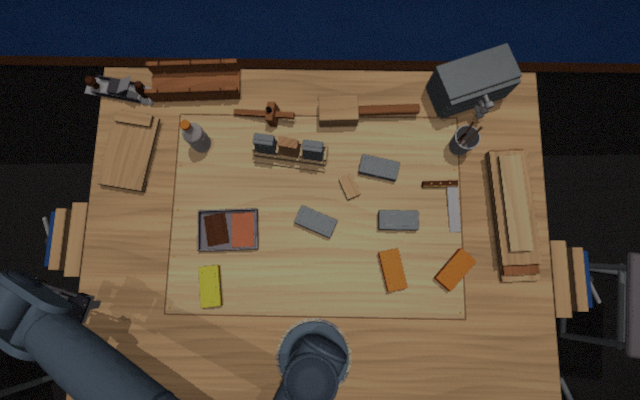

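View pics/wrist0.png

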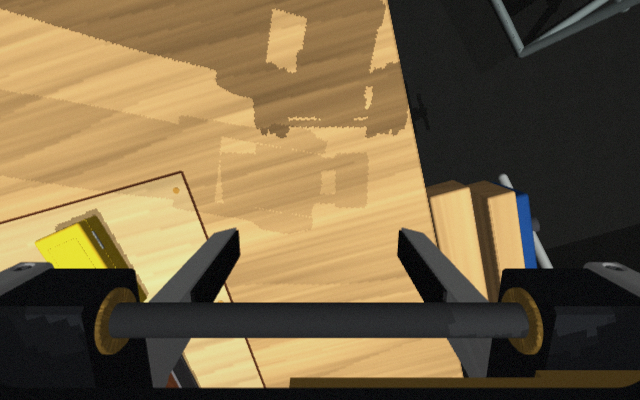

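The scene and top views show three grey cases, at top (380,168), (316,222) and (398,220). The look-alikes to leave are yellow (210,286) and orange (393,270) and (454,269). The rack's cork block is at (288,147), between its two grey neighbours.

```bash
cat > h.py <<'E'
import numpy as np, cv2
from scipy.spatial.transform import Rotation as R
from scipy.optimize import least_squares
from bench import r
def cam(f,st=None):
    K=f["K"]
    if "eye" in f:
        return K,R.from_quat(f["attitude"]).as_matrix(),np.array(f["eye"])
    T=np.eye(4);T[:3,:3]=R.from_quat(st["tool_rot"]).as_matrix();T[:3,3]=st["position"]
    M=T@f["T_tool_cam"];return K,M[:3,:3],M[:3,3]
def onz(c,p,z):
    K,A,e=c;p=np.atleast_2d(p).astype(float)
    d=np.c_[(p[:,0]-K[0,2])/K[0,0],-(p[:,1]-K[1,2])/K[1,1],-np.ones(len(p))]@A.T
    return e+d*((z-e[2])/d[:,2])[:,None]
def proj(c,P):
    K,A,e=c;q=(np.atleast_2d(P)-e)@A
    return np.c_[K[0,2]-K[0,0]*q[:,0]/q[:,2],K[1,2]+K[1,1]*q[:,1]/q[:,2]]
def box(center,yaw,sx,sy,sz):
    c,s=np.cos(yaw),np.sin(yaw)
    return np.array([[center[0]+c*a*sx/2-s*b*sy/2,center[1]+s*a*sx/2+c*b*sy/2,center[2]+g*sz/2] for a in(-1,1) for b in(-1,1) for g in(-1,1)])
def shot(n,name=None):
    st=r.read_state();f=r.grab_frame(n)
    if name: cv2.imwrite(f"pics/{name}.png",f["pixels"][:,:,::-1])
    return f,cam(f,st),st
E
python3 - <<'E'
from h import *
ft,ct,_=shot("top");fs,cs,_=shot("scene")
P={'c1':((380.8,167),(310.8,298.6)),'c2':((397.4,219),(238.7,286.3)),'c3':((314.8,222),(300.3,213.5)),'rack_bay':((291.3,152.7),(384.8,228.7)),
'tray':((227.9,231),(344.6,155.1)),'cork':((286.4,145.5),(389.3,216.3)),'offcut':((350,188.8),(309.7,263.3)),'glue':((202.4,143.8),(443.5,171.4)),'left':((264.9,143.5),(402.6,197.8)),'right':((313,152.6),(372.4,232.9)),'mallet':((337.7,113.4),(400.9,296.3))}
Z={'c1':.017,'c2':.017,'c3':.017,'rack_bay':.012,'tray':0,'cork':.067,'left':.075,'right':.075}
for k,(a,b) in P.items():
    z=Z.get(k,0);print(k,onz(ct,a,z)[0].round(3),onz(cs,b,z)[0].round(3))
big=cv2.resize(ft["pixels"][90:310,180:480,::-1],None,fx=2.66,fy=2.66,interpolation=cv2.INTER_CUBIC)
cv2.imwrite("pics/topbig.png",big)
big=cv2.resize(fs["pixels"][160:340,200:440,::-1],None,fx=3.2,fy=3.2,interpolation=cv2.INTER_CUBIC)
cv2.imwrite("pics/scbig.png",big)
hsv=cv2.cvtColor(ft["pixels"],cv2.COLOR_RGB2HSV)
for p in [(380,168),(398,220),(316,222),(386,172)]: print(p,ft["pixels"][p[1],p[0]],hsv[p[1],p[0]])
E
```

```text
c1 [ 0.599 -0.209  0.017] [ 0.595 -0.205  0.017]
c2 [ 0.428 -0.26   0.017] [ 0.421 -0.275  0.017]
c3 [0.414 0.004 0.017] [0.417 0.004 0.017]
rack_bay [0.645 0.087 0.012] [0.642 0.088 0.012]
tray [0.382 0.285 0.   ] [0.391 0.284 0.   ]
cork [0.652 0.099 0.067] [0.649 0.092 0.067]
offcut [ 0.528 -0.109  0.   ] [ 0.527 -0.111  0.   ]
glue [0.675 0.387 0.   ] [0.682 0.385 0.   ]
left [0.655 0.167 0.075] [0.651 0.162 0.075]
right [0.628 0.013 0.075] [0.641 0.014 0.075]
mallet [ 0.789 -0.066  0.   ] [ 0.776 -0.07   0.   ]
(380, 168) [101 105 107] [100  14 107]
(398, 220) [101 105 106] [ 96  12 106]
(316, 222) [103 105 108] [108  12 108]
(386, 172) [103 105 107] [105  10 107]
```

View pics/topbig.png

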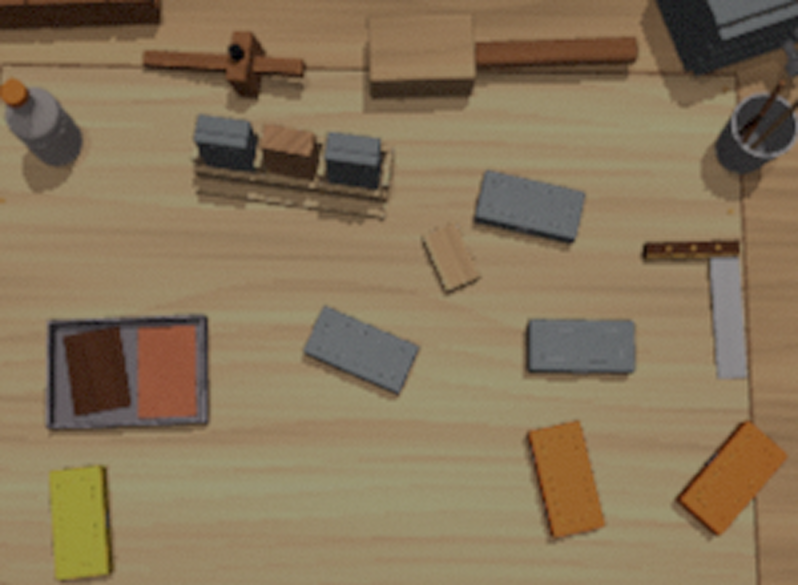

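View pics/scbig.png

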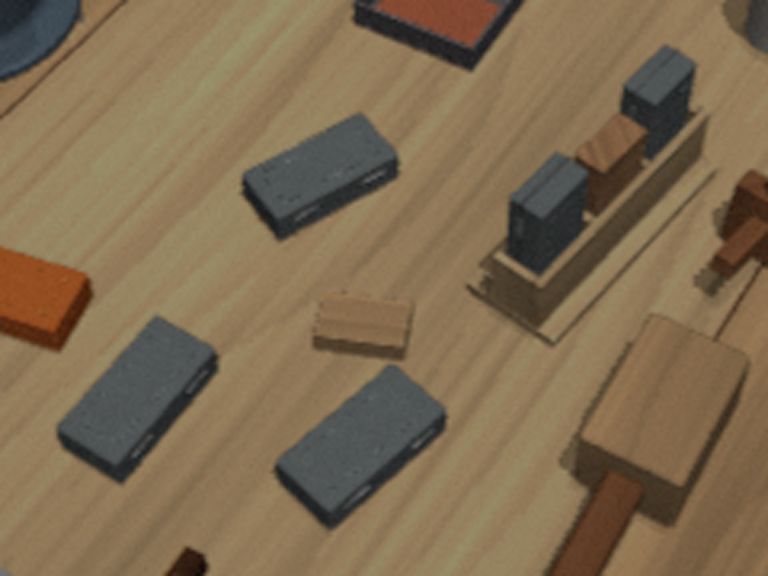

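```bash
cat >> h.py <<'E'
from scipy.optimize import minimize
def sil(c,P,S=4,off=(0,0),shape=(400,640)):
    p=proj(c,P);h=cv2.convexHull(((p-np.array(off)+.5)*S-.5).astype(np.float32).reshape(-1,1,2))
    m=np.zeros((shape[0]*S,shape[1]*S),np.uint8);cv2.fillConvexPoly(m,np.round(h*16).astype(np.int32),255,shift=4)
    return cv2.resize(m,(shape[1],shape[0]),interpolation=cv2.INTER_AREA)/255.
def greymask(px):
    h=cv2.cvtColor(px,cv2.COLOR_RGB2HSV);return ((h[...,1]<90)&((px[...,0].astype(int)-px[...,2])<15)&(h[...,2]>25)).astype(float)
def fitcase(views,x,y,yaw,dims=(.126,.062,.034),z=.017,maskf=greymask):
    V=[]
    for f,c in views:
        p=proj(c,[x,y,z])[0].astype(int);m=np.zeros((400,640));m[max(0,p[1]-45):p[1]+45,max(0,p[0]-45):p[0]+45]=1
        V.append((maskf(f["pixels"])*m,c))
    def cost(q):
        return sum(np.abs(sil(c,box([q[0],q[1],z],q[2],*dims))-m).sum() for m,c in V)
    best=None
    for y0 in np.atleast_1d(yaw):
        s=minimize(cost,[x,y,y0],method="Nelder-Mead",options=dict(initial_simplex=[[x,y,y0],[x+.008,y,y0],[x,y+.008,y0],[x,y,y0+.15]],maxiter=150))
        if best is None or s.fun<best.fun:best=s
    return best
E
python3 - <<'E'
from h import *
ft,ct,_=shot("top");fs,cs,_=shot("scene")
for n,x,y,ya in [("c1",.597,-.207,1.3),("c2",.425,-.268,1.57),("c3",.415,.004,1.15)]:
    for nm,v in [("both",[(ft,ct),(fs,cs)]),("top",[(ft,ct)]),("scene",[(fs,cs)])]:
        s=fitcase(v,x,y,[ya]);print(n,nm,s.x.round(4),round(s.fun,1))
# pixel views of rack/tray hi zoom
for f,nm,(a,b,c,d),k in [(ft,"t",(245,100,335,185),8.5),(fs,"s",(340,165,430,275),5.4)]:
    cv2.imwrite(f"pics/rack_{nm}.png",cv2.resize(f["pixels"][b:d,a:c,::-1],None,fx=k,fy=k,interpolation=cv2.INTER_CUBIC))
E
```

```text
c1 both [ 0.5978 -0.2015  1.3718] 300.7
c1 top [ 0.5972 -0.2     1.365 ] 145.1
c1 scene [ 0.5983 -0.2011  1.3616] 151.1
c2 both [ 0.4253 -0.2619  1.5749] 364.8
c2 top [ 0.4256 -0.2605  1.5845] 212.0
c2 scene [ 0.4264 -0.2625  1.6056] 146.9
c3 both [0.4165 0.0017 1.1715] 335.5
c3 top [0.4164 0.0028 1.1506] 68.1
c3 scene [ 4.1660e-01 -3.0000e-04  1.1666e+00] 271.0
```

View pics/rack_t.png

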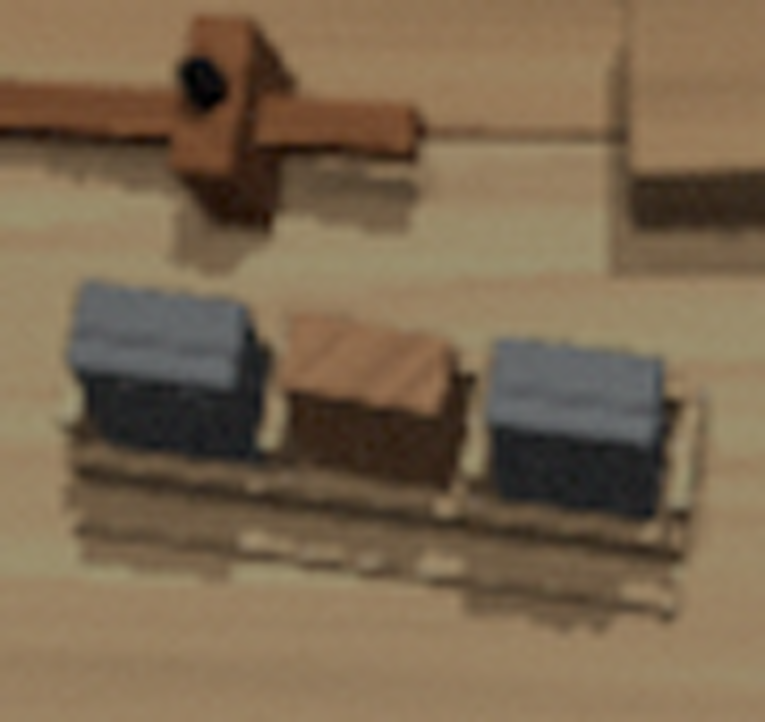

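View pics/rack_s.png

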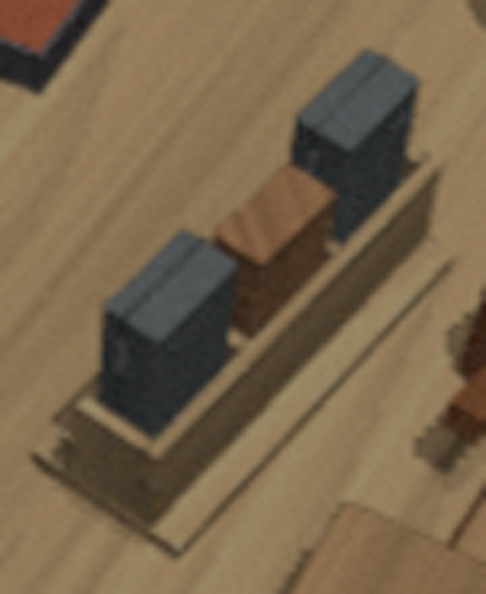

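```bash
cat >> h.py <<'E'
def go(x,y,z,phi,st=None):
    st=st or r.read_state();M=R.from_quat(st["tool_rot"]).as_matrix()
    d=M.T@(np.array([x,y,z])-st["position"]);p0=np.arctan2(M[1,0],M[0,0])
    roll=-(phi-p0);roll=(roll+np.pi/2)%np.pi-np.pi/2
    out=[]
    for rr in (roll,roll-np.sign(roll)*np.pi):
        q1=np.arctan2(y,x);out.append((round(rr,3),"q6~%.2f"%(q1-(p0-rr))))
    print("shift",d.round(4),"roll",out,"pos",st["position"].round(4),"phi",round(p0,3),"tilt",M[:2,2].round(4),"t",round(st["clock"],2),"w",round(st["gripper_width"],4),"F",st["wrist_force"].round(2))
E
python3 - <<'E'
from h import *
go(.4165,.002,.08,1.165-np.pi/2)
ft,ct,_=shot("top")
a=onz(ct,(263.8,139.4),.138)[0];b=onz(ct,(312.6,145.9),.138)[0];print(a,b,(a+b)/2,np.linalg.norm(a-b),np.arctan2(-(a-b)[0],(a-b)[1]))
E
```

```text
shift [-0.5362  0.4007  0.1254] roll [(np.float64(-1.437), 'q6~-2.73'), (np.float64(1.705), 'q6~0.41')] pos [0.1745 0.6261 0.2054] phi 1.299 tilt [-0.0001 -0.    ] t 2.75 w 0.0939 F [-0.21  0.45 -0.75]
[0.64848551 0.16141092 0.138     ] [0.63009755 0.01285381 0.138     ] [0.63929153 0.08713237 0.138     ] 0.1496907955700794 -0.12315067975428651
```

Request:
{"fn": "arm_command", "kwargs": {"plan": [[-0.54,0.4,0.125,1.705],[-0.54,0.4,0.125,1.705],[-0.54,0.4,0.125,1.705],[-0.54,0.4,0.125,1.705],[-0.54,0.4,0.125,1.705],[-0.54,0.4,0.125,1.705],[-0.54,0.4,0.125,1.705],[-0.54,0.4,0.125,1.705],[-0.54,0.4,0.125,1.705],[-0.54,0.4,0.125,1.705]], "hand": 0, "newtons": 20}}

```text
clock: 4.05
position: [0.3951, 0.0503, 0.0914]
tool_rot: [0.979, -0.203, 0.001, -0.0]
wrist_force: [1.2, 0.6, 0.9]
gripper_width: 0.0938
```

```bash
python3 - <<'E'
from h import *
go(.4165,.002,.004,1.165-np.pi/2)
E
```

```text
shift [0.0387 0.0359 0.0875] roll [(np.float64(-0.002), 'q6~0.41'), (np.float64(3.14), 'q6~3.55')] pos [0.3951 0.0503 0.0914] phi -0.408 tilt [ 0.002  -0.0002] t 4.05 w 0.0938 F [1.18 0.58 0.94]
```

Request:
{"fn": "arm_command", "kwargs": {"plan": [[0.039,0.036,0.015,0],[0.039,0.036,0.05,0],[0.039,0.036,0.085,0],[0.039,0.036,0.085,0]]}}

```text
clock: 4.55
position: [0.4135, 0.0043, 0.0042]
tool_rot: [0.979, -0.202, -0.003, -0.0]
wrist_force: [0.3, 0.3, -0.5]
gripper_width: 0.0938
```

```bash
python3 - <<'E'
from h import *
f,c,st=shot("wrist","w1")
go(.4165,.002,.004,1.165-np.pi/2)
E
```

```text
shift [0.002  0.0013 0.0019] roll [(np.float64(-0.0), 'q6~0.41'), (np.float64(3.141), 'q6~3.55')] pos [0.4152 0.004  0.0059] phi -0.406 tilt [-0.0021  0.0006] t 4.6 w 0.0945 F [ 0.1   0.09 -0.31]
```

View pics/w1.png

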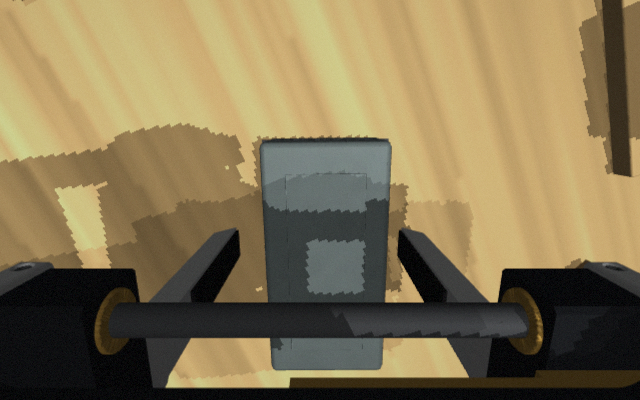

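The wrist view shows the grey case centred between the fingers, its body at columns 262-390. I'll close on it, then lift it to weigh.

Request:
{"fn": "arm_command", "kwargs": {"plan": [[0,0,0,0],[0,0,0,0],[0,0,0,0],[0,0,0,0],[0,0,0,0]], "hand": 1, "newtons": 20}}

```text
clock: 5.22
position: [0.4166, 0.0037, 0.0069]
tool_rot: [0.979, -0.202, 0.001, 0.0]
wrist_force: [-1.2, 0.1, 4.3]
gripper_width: 0.0621
```

Request:
{"fn": "arm_command", "kwargs": {"plan": [[0,0,-0.01,0],[0,0,-0.02,0],[0,0,-0.02,0],[0,0,-0.02,0],[0,0,-0.02,0]]}}

```text
clock: 5.85
position: [0.4155, 0.0039, 0.0258]
tool_rot: [0.979, -0.202, -0.0, -0.0]
wrist_force: [0.2, 0.3, -1.6]
gripper_width: 0.0618
```

```bash
python3 - <<'E'
from h import *
L=[]
for i in range(4):
    L.append(r.read_state()["wrist_force"]); f=r.grab_frame("wrist")
cv2.imwrite("pics/w2.png",f["pixels"][:,:,::-1])
print(np.array(L).round(2)); go(.4165,.002,.004,1.165-np.pi/2)
E
```

```text
[[ 0.18  0.27 -1.63]
 [-0.23 -0.5  -1.66]
 [-0.01 -0.22 -2.27]
 [-0.19  0.76 -1.15]]
shift [0.0015 0.0014 0.022 ] roll [(np.float64(-0.0), 'q6~0.41'), (np.float64(3.141), 'q6~3.55')] pos [0.4157 0.0039 0.026 ] phi -0.406 tilt [-0.0005  0.0001] t 6.05 w 0.0619 F [-0.49  0.33 -2.23]
```

Request:
{"fn": "arm_command", "kwargs": {"plan": [[0,0,0.01,0],[0,0,0.02,0],[0,0,0.021,0]]}}

```text
clock: 6.42
position: [0.4158, 0.0039, 0.0052]
tool_rot: [0.979, -0.202, -0.001, -0.0]
wrist_force: [-6.7, 1.8, 15.8]
gripper_width: 0.062
```

Request:
{"fn": "arm_command", "kwargs": {"plan": [[0,0,0,0],[0,0,0,0],[0,0,-0.05,0],[0,0,-0.075,0],[0,0,-0.075,0]], "hand": 0}}

```text
clock: 7.05
position: [0.4175, 0.0034, 0.0817]
tool_rot: [0.979, -0.202, 0.002, 0.0]
wrist_force: [0.3, 0.7, -0.2]
gripper_width: 0.094
```

```bash
python3 - <<'E'
from h import *
go(.5978,-.201,.08,1.368-np.pi/2)
E
```

```text
shift [0.2464 0.1166 0.0028] roll [(np.float64(-0.203), 'q6~-0.12'), (np.float64(2.938), 'q6~3.02')] pos [0.4175 0.0034 0.0817] phi -0.406 tilt [ 0.0045 -0.0012] t 7.05 w 0.094 F [ 0.34  0.71 -0.19]
```

Request:
{"fn": "arm_command", "kwargs": {"plan": [[0.246,0.117,0,-0.2],[0.246,0.117,0,-0.2],[0.246,0.117,0,-0.2],[0.246,0.117,0,-0.2],[0.246,0.117,0,-0.2],[0.246,0.117,0.03,-0.2],[0.246,0.117,0.03,-0.2]]}}

```text
clock: 7.92
position: [0.5926, -0.1994, 0.0452]
tool_rot: [0.995, -0.103, -0.004, -0.002]
wrist_force: [1.0, -1.1, -0.2]
gripper_width: 0.0942
```

```bash
python3 - <<'E'
from h import *
f,c,st=shot("wrist","w3")
go(.5978,-.201,.006,1.368-np.pi/2)
E
```

```text
shift [0.0044 0.0005 0.0412] roll [(np.float64(-0.003), 'q6~-0.12'), (np.float64(3.138), 'q6~3.02')] pos [ 0.5937 -0.1997  0.0472] phi -0.206 tilt [-0.0048  0.0027] t 7.97 w 0.0938 F [ 0.51 -0.22  0.19]
```

View pics/w3.png

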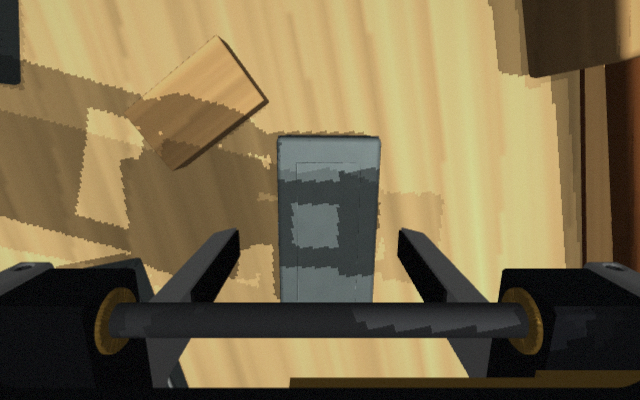

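Request:
{"fn": "arm_command", "kwargs": {"plan": [[0.004,0,0.02,0],[0.004,0,0.039,0],[0.004,0,0.039,0]]}}

```text
clock: 8.35
position: [0.5979, -0.2005, 0.0086]
tool_rot: [0.995, -0.103, -0.002, -0.001]
wrist_force: [-0.5, -0.1, 1.1]
gripper_width: 0.0939
```

Request:
{"fn": "arm_command", "kwargs": {"plan": [[0,0,0,0],[0,0,0,0],[0,0,0,0],[0,0,0,0]], "hand": 1}}

```text
clock: 8.85
position: [0.5992, -0.2016, 0.0117]
tool_rot: [0.995, -0.103, -0.001, -0.0]
wrist_force: [-2.9, -0.2, 4.3]
gripper_width: 0.062
```

Request:
{"fn": "arm_command", "kwargs": {"plan": [[0,0,-0.01,0],[0,0,-0.02,0],[0,0,-0.02,0],[0,0,-0.02,0],[0,0,-0.02,0]]}}

```text
clock: 9.48
position: [0.5993, -0.2014, 0.0307]
tool_rot: [0.995, -0.103, -0.0, -0.0]
wrist_force: [0.3, -0.8, -1.0]
gripper_width: 0.0622
```

```bash
python3 - <<'E'
from h import *
L=[]
for i in range(4):
    L.append(r.read_state()["wrist_force"]); f=r.grab_frame("wrist")
cv2.imwrite("pics/w4.png",f["pixels"][:,:,::-1])
print(np.array(L).round(2)); go(.5978,-.201,.006,1.368-np.pi/2)
E
```

```text
[[ 0.29 -0.76 -0.96]
 [ 0.27  0.17 -1.97]
 [ 0.36  0.26 -2.94]
 [-1.01  1.29 -2.21]]
shift [-0.0017 -0.0002  0.0249] roll [(np.float64(-0.003), 'q6~-0.12'), (np.float64(3.138), 'q6~3.02')] pos [ 0.5994 -0.2015  0.0309] phi -0.206 tilt [-0.0004  0.0002] t 9.68 w 0.0618 F [ 0.99 -0.33 -2.2 ]
```

About 2 N, so this one is empty too. I'll set it down and go to the third case, which should be the full one; I'll weigh it as well.

Request:
{"fn": "arm_command", "kwargs": {"plan": [[0,0,0.01,0],[0,0,0.02,0],[0,0,0.0205,0]]}}

```text
clock: 10.05
position: [0.5996, -0.2017, 0.0104]
tool_rot: [0.995, -0.103, -0.0, -0.0]
wrist_force: [-1.6, -0.4, 2.7]
gripper_width: 0.0617
```

Request:
{"fn": "arm_command", "kwargs": {"plan": [[0,0,0,0],[0,0,0,0],[0,0,-0.05,0],[0,0,-0.07,0],[0,0,-0.07,0]], "hand": 0}}

```text
clock: 10.68
position: [0.6008, -0.2023, 0.0825]
tool_rot: [0.995, -0.103, 0.002, 0.001]
wrist_force: [0.8, -0.5, 0.6]
gripper_width: 0.0938
```

```bash
python3 - <<'E'
from h import *
go(.4255,-.262,.08,1.58-np.pi/2)
E
```

```text
shift [-0.1594  0.0943  0.002 ] roll [(np.float64(-0.215), 'q6~-0.56'), (np.float64(2.926), 'q6~2.58')] pos [ 0.6008 -0.2023  0.0825] phi -0.206 tilt [ 0.0036 -0.0019] t 10.68 w 0.0938 F [ 0.82 -0.51  0.58]
```

```bash
python3 - <<'E'
from h import *
go(.4255,-.314,.04,1.58-np.pi/2)
E
```

```text
shift [-0.1489  0.1452  0.0421] roll [(np.float64(-0.215), 'q6~-0.64'), (np.float64(2.926), 'q6~2.50')] pos [ 0.6008 -0.2023  0.0825] phi -0.206 tilt [ 0.0036 -0.0019] t 10.68 w 0.0938 F [ 0.82 -0.51  0.58]
```

Request:
{"fn": "arm_command", "kwargs": {"plan": [[-0.149,0.145,0,-0.215],[-0.149,0.145,0,-0.215],[-0.149,0.145,0,-0.215],[-0.149,0.145,0,-0.215],[-0.149,0.145,0.03,-0.215],[-0.149,0.145,0.03,-0.215]]}}

```text
clock: 11.42
position: [0.4217, -0.3108, 0.0471]
tool_rot: [1.0, 0.004, -0.002, -0.003]
wrist_force: [-0.0, 0.3, 0.1]
gripper_width: 0.0941
```

```bash
python3 - <<'E'
from h import *
f,c,st=shot("wrist","w5")
go(.4255,-.314,.006,1.58-np.pi/2)
for nm,q in [("end",[[.4255,-.325,.034],[.4255,-.199,.034]])]: print(proj(c,q))
print(proj(c,box([.4255,-.262,.017],1.58,.126,.062,.034)).round(0).tolist())
E
```

```text
shift [0.0028 0.0025 0.0427] roll [(np.float64(-0.0), 'q6~-0.64'), (np.float64(3.141), 'q6~2.50')] pos [ 0.4228 -0.3117  0.0487] phi 0.009 tilt [-0.003   0.0035] t 11.47 w 0.0938 F [ 0.19  0.24 -0.46]
[[323.01610911 254.78753937]
 [325.90770188  41.25983265]]
[[365.0, 237.0], [372.0, 255.0], [282.0, 236.0], [276.0, 255.0], [372.0, 54.0], [381.0, 41.0], [277.0, 54.0], [268.0, 41.0]]
```

View pics/w5.png

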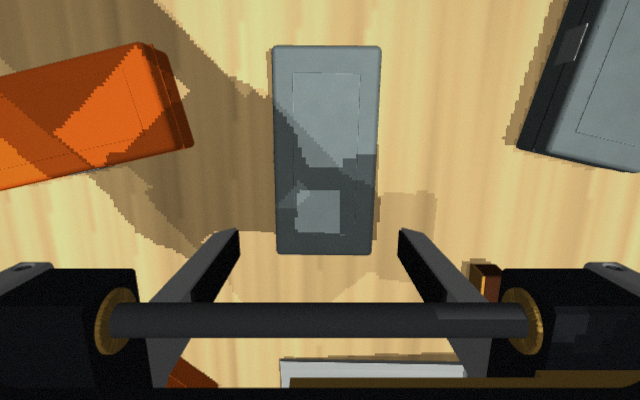

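Request:
{"fn": "arm_command", "kwargs": {"plan": [[0.003,0.002,0.02,0],[0.003,0.002,0.042,0],[0.003,0.002,0.042,0]]}}

```text
clock: 11.85
position: [0.4266, -0.3138, 0.0076]
tool_rot: [1.0, 0.005, -0.001, -0.001]
wrist_force: [0.2, -0.4, 1.3]
gripper_width: 0.0937
```

Request:
{"fn": "arm_command", "kwargs": {"plan": [[0,0,0,0],[0,0,0,0],[0,0,0,0],[0,0,0,0]], "hand": 1, "newtons": 14}}

```text
clock: 12.35
position: [0.4267, -0.3156, 0.0093]
tool_rot: [1.0, 0.005, -0.001, 0.001]
wrist_force: [-3.8, -0.7, 4.5]
gripper_width: 0.0622
```

Request:
{"fn": "arm_command", "kwargs": {"plan": [[0,-0.001,-0.01,0],[0,-0.002,-0.02,0],[0,-0.002,-0.02,0],[0,-0.002,-0.02,0]]}}

```text
clock: 12.85
position: [0.4275, -0.3134, 0.0292]
tool_rot: [1.0, 0.004, 0.001, 0.0]
wrist_force: [0.5, -0.8, -0.8]
gripper_width: 0.0617
```

```bash
python3 - <<'E'
from h import *
L=[]
for i in range(3):
    L.append(r.read_state()["wrist_force"]); f=r.grab_frame("wrist" if i<2 else "scene")
    if i==1: cv2.imwrite("pics/w6.png",f["pixels"][:,:,::-1])
cv2.imwrite("pics/s6.png",cv2.resize(f["pixels"][200:340,140:340,::-1],None,fx=3,fy=3))
print(np.array(L).round(2)); go(.4255,-.314,.006,1.58-np.pi/2)
E
```

```text
[[ 0.46 -0.82 -0.78]
 [ 0.19 -0.98 -1.39]
 [ 0.79 -1.36 -1.44]]
shift [-0.002   0.0005  0.023 ] roll [(np.float64(-0.001), 'q6~-0.64'), (np.float64(3.141), 'q6~2.50')] pos [ 0.4275 -0.3134  0.029 ] phi 0.009 tilt [ 0.001  -0.0007] t 13.0 w 0.0619 F [ 0.79 -0.23 -0.63]
```

View pics/w6.png

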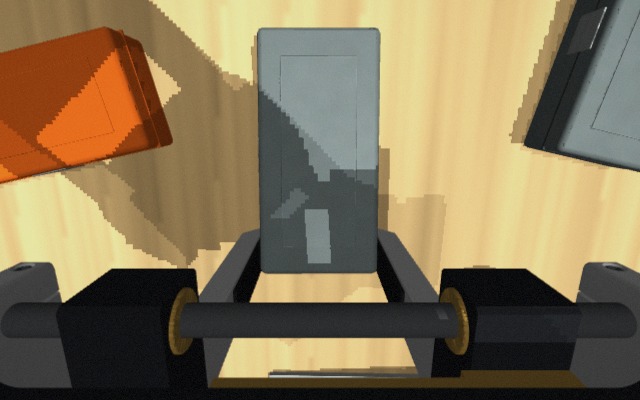

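View pics/s6.png

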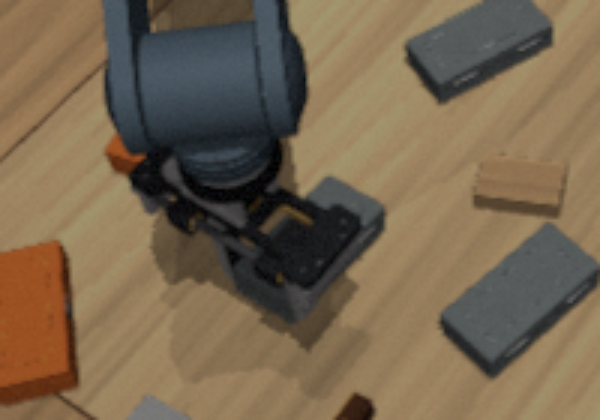

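```bash
python3 - <<'E'
import cv2,numpy as np
cv2.imwrite("pics/cmp.png",np.vstack([cv2.resize(np.hstack([cv2.imread(f"pics/{a}.png") for a in p]),(800,250)) for p in (("w1","w2"),("w3","w4"))]))
E
```

```text
(no output)
```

View pics/cmp.png

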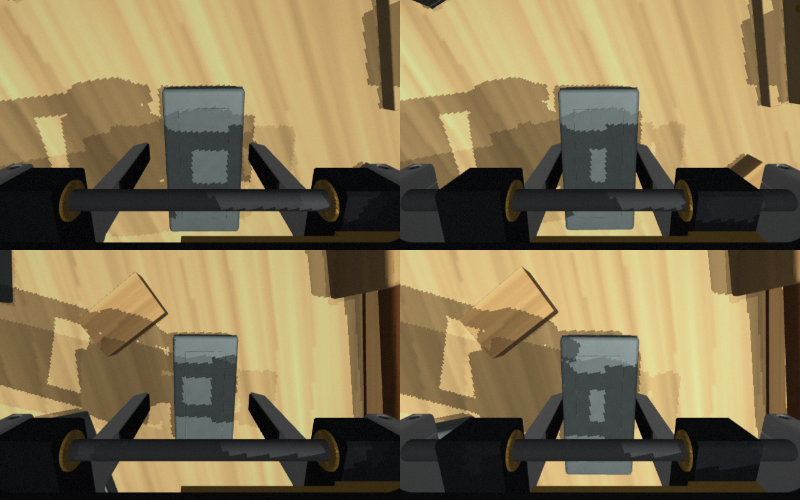

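c2's reading at the end grip was only about 1 N, with the far end still on the bench, so it's ambiguous. I'll put it down and weigh it at its centre like the others.

Request:
{"fn": "arm_command", "kwargs": {"plan": [[0,0.001,0.01,0],[0,0.002,0.02,0],[0,0.002,0.0205,0]]}}

```text
clock: 13.38
position: [0.4276, -0.316, 0.0081]
tool_rot: [1.0, 0.004, 0.0, 0.001]
wrist_force: [-0.5, -2.9, 3.8]
gripper_width: 0.062
```

Request:
{"fn": "arm_command", "kwargs": {"plan": [[0,0,0,0],[0,0,0,0],[0,0,0,0],[0,-0.051,0,0],[0,-0.051,0,0]], "hand": 0}}

```text
clock: 14.0
position: [0.4256, -0.261, 0.0072]
tool_rot: [1.0, 0.006, -0.001, -0.001]
wrist_force: [-0.1, -0.3, 0.1]
gripper_width: 0.0938
```

Request:
{"fn": "arm_command", "kwargs": {"plan": [[0,0,0,0],[0,0,0,0],[0,0,0,0],[0,0,0,0],[0,0,-0.01,0],[0,0,-0.02,0],[0,0,-0.02,0],[0,0,-0.02,0],[0,0,-0.02,0],[0,0,-0.02,0]], "hand": 1, "newtons": 20}}

```text
clock: 15.25
position: [0.4264, -0.2638, 0.0279]
tool_rot: [1.0, 0.005, -0.0, -0.0]
wrist_force: [1.2, 0.1, -5.5]
gripper_width: 0.0615
```

```bash
python3 - <<'E'
from h import *
L=[]
for i in range(5):
    s=r.read_state();L.append(np.r_[s["wrist_force"],s["torque"],s["joint_efforts"][1:3]]); f=r.grab_frame("wrist")
cv2.imwrite("pics/w7.png",f["pixels"][:,:,::-1])
print(np.array(L).round(2)); go(.4255,-.262,.006,1.58-np.pi/2)
E
```

```text
[[ 1.210e+00  1.300e-01 -5.480e+00 -1.000e-01  1.100e-01  1.000e-02
  -3.376e+01 -2.732e+01]
 [ 9.400e-01  1.000e-02 -4.870e+00 -2.000e-02  5.000e-02  4.000e-02
  -3.374e+01 -2.731e+01]
 [ 1.900e-01  6.600e-01 -4.400e+00 -6.000e-02  9.000e-02  2.000e-02
  -3.373e+01 -2.730e+01]
 [ 1.100e-01 -4.800e-01 -4.570e+00 -8.000e-02  6.000e-02  5.000e-02
  -3.372e+01 -2.731e+01]
 [ 3.300e-01  8.000e-02 -6.600e+00 -5.000e-02  9.000e-02 -5.000e-02
  -3.371e+01 -2.731e+01]]
shift [-0.0011 -0.002   0.0221] roll [(np.float64(-0.0), 'q6~-0.56'), (np.float64(3.141), 'q6~2.58')] pos [ 0.4266 -0.264   0.0281] phi 0.009 tilt [-0.0001  0.0001] t 15.5 w 0.062 F [ 0.41 -0.67 -4.93]
```

View pics/w7.png

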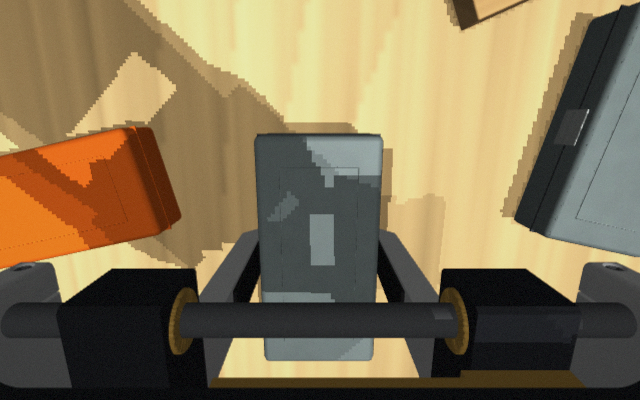

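5.1 N, against about 1.8 and 2.1 N for the others, so this is the full case. I'll put it down, regrip at its right end and tip it up along an arc.

Request:
{"fn": "arm_command", "kwargs": {"plan": [[0,0,0.01,0],[0,0,0.02,0],[0,0,0.0205,0]]}}

```text
clock: 15.88
position: [0.4266, -0.2642, 0.0072]
tool_rot: [1.0, 0.005, -0.0, -0.0]
wrist_force: [-0.8, -0.6, -1.7]
gripper_width: 0.062
```

Request:
{"fn": "arm_command", "kwargs": {"plan": [[0,0,0,0],[0,0,0,0],[0,0,0,0],[0,0.052,0,0],[0,0.052,0,0]], "hand": 0}}

```text
clock: 16.5
position: [0.4279, -0.3192, 0.0087]
tool_rot: [1.0, 0.003, 0.001, 0.001]
wrist_force: [0.6, -0.2, -0.6]
gripper_width: 0.094
```

Request:
{"fn": "arm_command", "kwargs": {"plan": [[0,0,0,0],[0,0,0,0],[0,0,0,0],[0,0,0,0]], "hand": 1, "newtons": 20}}

```text
clock: 17.0
position: [0.4271, -0.3154, 0.0076]
tool_rot: [1.0, 0.005, -0.0, -0.0]
wrist_force: [-0.5, 0.7, 1.3]
gripper_width: 0.0619
```

```bash
python3 - <<'E'
from h import *
f,c,st=shot("wrist","w8")
go(.4255,-.314,.006,1.58-np.pi/2)
E
```

```text
shift [-0.0016 -0.0014  0.0016] roll [(np.float64(0.0), 'q6~-0.64'), (np.float64(-3.141), 'q6~-3.79')] pos [ 0.4271 -0.3154  0.0076] phi 0.01 tilt [-0.0002  0.0007] t 17.05 w 0.0615 F [-0.68  1.2  -0.3 ]
```

View pics/w8.png

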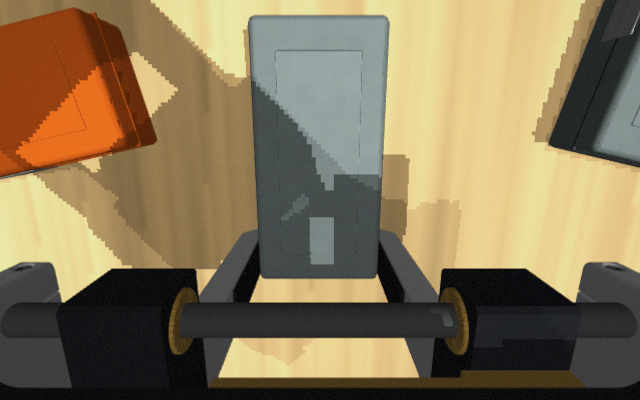

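The case is gripped at its near end, with that edge at row 278. Now the first half of the arc.

Request:
{"fn": "arm_command", "kwargs": {"plan": [[0,-0.003,-0.01,0],[0,-0.006,-0.02,0],[0,-0.011,-0.029,0],[0,-0.016,-0.038,0],[0,-0.022,-0.046,0],[0,-0.029,-0.054,0],[0,-0.036,-0.061,0],[0,-0.044,-0.068,0],[0,-0.044,-0.068,0]]}}

```text
clock: 18.18
position: [0.427, -0.2717, 0.0762]
tool_rot: [1.0, 0.005, 0.0, 0.0]
wrist_force: [0.5, -0.5, -6.5]
gripper_width: 0.0616
```

```bash
python3 - <<'E'
from h import *
f,c,st=shot("scene")
cv2.imwrite("pics/s9.png",cv2.resize(f["pixels"][200:320,180:300,::-1],None,fx=4,fy=4))
go(.4255,-.314,.006,1.58-np.pi/2)
f,c,st=shot("wrist","w9")
E
```

```text
shift [-0.0018  0.0421  0.0699] roll [(np.float64(0.0), 'q6~-0.64'), (np.float64(-3.141), 'q6~-3.79')] pos [ 0.4268 -0.2719  0.0759] phi 0.009 tilt [ 0.0003 -0.0005] t 18.23 w 0.0619 F [ 0.23  0.83 -5.19]
```

View pics/w9.png

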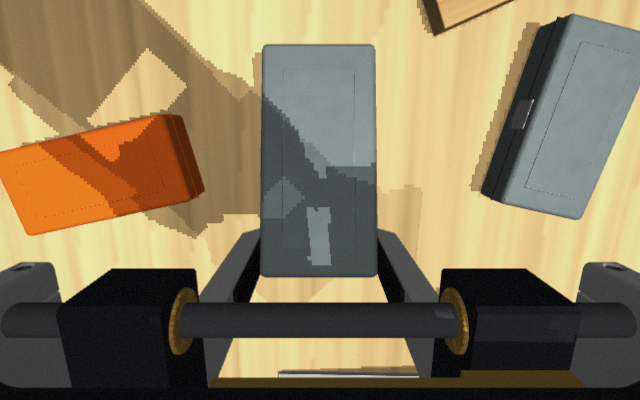

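View pics/s9.png

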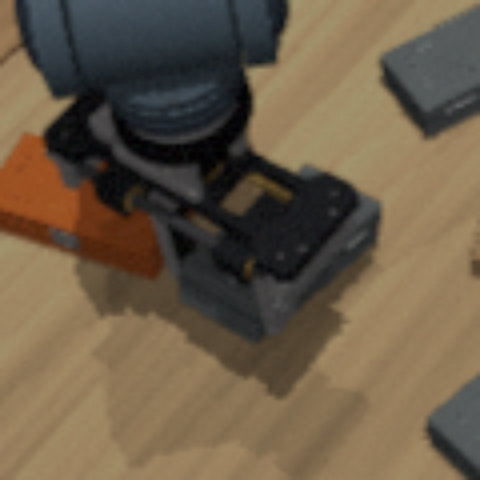

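The wrist view shows the case still nearly horizontal and held off the bench, because pad friction is carrying it. I'll ease the grip so it can pivot down.

Request:
{"fn": "arm_command", "kwargs": {"plan": [[0,0,0,0],[0,0,0,0],[0,0,0,0]], "newtons": 9}}

```text
clock: 18.65
position: [0.4266, -0.2721, 0.0756]
tool_rot: [1.0, 0.004, -0.0, -0.0]
wrist_force: [-0.9, 0.7, -2.6]
gripper_width: 0.062
```

```bash
python3 - <<'E'
from h import *
go(.4255,-.314,.006,1.58-np.pi/2)
f,c,st=shot("wrist","w10")
E
```

```text
shift [-0.0015  0.0419  0.0696] roll [(np.float64(-0.0), 'q6~-0.64'), (np.float64(3.141), 'q6~2.50')] pos [ 0.4266 -0.2721  0.0756] phi 0.009 tilt [-0.0003  0.0003] t 18.65 w 0.062 F [-0.92  0.66 -2.62]
```

View pics/w10.png

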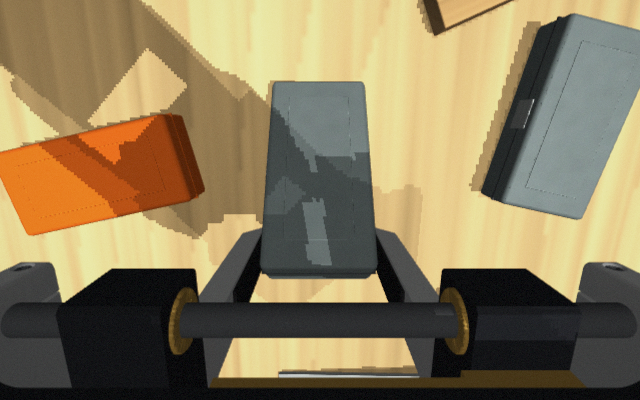

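Request:
{"fn": "arm_command", "kwargs": {"plan": [[0,0,0,0],[0,0,0,0],[0,-0.008,-0.005,0],[0,-0.017,-0.011,0],[0,-0.027,-0.015,0],[0,-0.037,-0.018,0],[0,-0.037,-0.018,0]], "newtons": 7}}

```text
clock: 19.58
position: [0.4272, -0.2354, 0.0957]
tool_rot: [1.0, 0.005, 0.001, 0.002]
wrist_force: [-3.2, -4.0, 6.2]
gripper_width: 0.0619
```

```bash
python3 - <<'E'
from h import *
go(.4255,-.314,.006,1.58-np.pi/2)
f,c,st=shot("wrist","w11")
E
```

```text
shift [-0.0027  0.0782  0.0899] roll [(np.float64(0.001), 'q6~-0.64'), (np.float64(-3.14), 'q6~-3.79')] pos [ 0.4272 -0.2354  0.0957] phi 0.01 tilt [ 0.0017 -0.0032] t 19.57 w 0.0619 F [-3.21 -3.95  6.16]
```

View pics/w11.png

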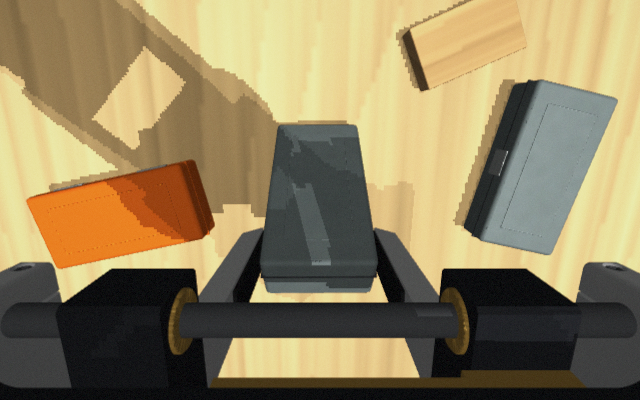

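Request:
{"fn": "arm_command", "kwargs": {"plan": [[0,-0.007,-0.003,0],[0,-0.014,-0.005,0],[0,-0.021,-0.006,0],[0,-0.028,-0.007,0],[0,-0.034,-0.007,0],[0,-0.04,-0.007,0],[0,-0.04,-0.007,0]], "newtons": 7}}

```text
clock: 20.5
position: [0.4262, -0.1938, 0.1012]
tool_rot: [1.0, 0.005, 0.0, -0.001]
wrist_force: [-3.0, -0.2, 6.0]
gripper_width: 0.0617
```

```bash
python3 - <<'E'
from h import *
go(.4255,-.314,.006,1.58-np.pi/2)
f,c,st=shot("wrist","w12")
E
```

```text
shift [-0.0019  0.1202  0.0951] roll [(np.float64(0.0), 'q6~-0.64'), (np.float64(-3.141), 'q6~-3.79')] pos [ 0.4262 -0.1938  0.1012] phi 0.009 tilt [0.0003 0.0011] t 20.5 w 0.0617 F [-2.98 -0.24  5.95]
```

View pics/w12.png

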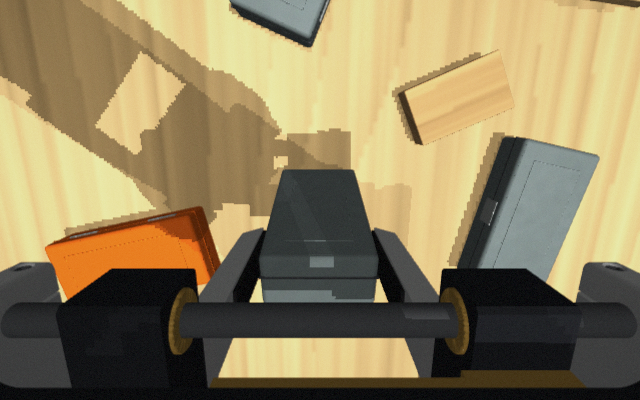

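Request:
{"fn": "arm_command", "kwargs": {"plan": [[0,-0.006,-0.001,0],[0,-0.012,-0.002,0],[0,-0.018,-0.002,0],[0,-0.024,-0.002,0],[0,-0.03,-0.001,0],[0,-0.036,0.001,0],[0,-0.04,0.002,0],[0,-0.04,0.002,0]], "newtons": 6}}

```text
clock: 21.55
position: [0.4261, -0.1551, 0.0997]
tool_rot: [1.0, 0.005, 0.0, 0.0]
wrist_force: [-2.9, 0.9, 5.0]
gripper_width: 0.062
```

```bash
python3 - <<'E'
from h import *
go(.4255,-.314,.006,1.58-np.pi/2)
f,c,st=shot("wrist","w13")
E
```

```text
shift [-0.0021  0.1589  0.0938] roll [(np.float64(0.0), 'q6~-0.64'), (np.float64(-3.141), 'q6~-3.79')] pos [ 0.4261 -0.1551  0.0997] phi 0.009 tilt [ 0.0004 -0.0006] t 21.55 w 0.062 F [-2.9   0.87  5.05]
```

View pics/w13.png

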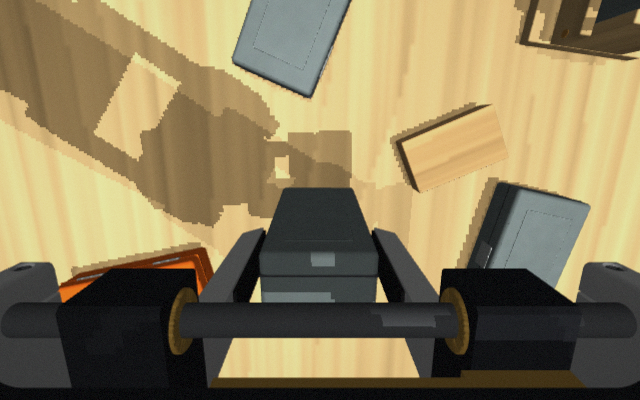

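```bash
cat >> h.py <<'E'
def tiltfit(c,rf,wf,rn,wn,x0,y0):
    # top face edges: near edge N (y,z), far edge Fp=N+.126*(sin th,-cos th) in (y,z); row+width observed
    def res(q):
        N=np.array([x0,q[0],q[1]]);F=N+.126*np.array([0,np.sin(q[2]),-np.cos(q[2])])
        o=[]
        for P,rr,ww in((N,rn,wn),(F,rf,wf)):
            a=proj(c,[P-[.031,0,0],P+[.031,0,0]]);o+=[a[:,1].mean()-rr,(a[1,0]-a[0,0]-ww)]
        return o
    s=least_squares(res,[y0,.13,.3]);print("near edge y,z",s.x[:2].round(4),"theta deg",np.degrees(s.x[2]).round(1),"res",s.fun.round(1));return s.x
E
python3 - <<'E'
from h import *
f,c,st=shot("wrist")
tiltfit(c,188,85,275,117,.426,-.14)
E
```

```text
near edge y,z [-0.1626  0.1286] theta deg 9.5 res [  0.8   4.2  -1.3 -13.7]
```

```bash
python3 - <<'E'
from h import *
f,c,st=shot("wrist")
tiltfit(c,188,71.5,275,117,.426,-.14)
f,c,_=shot("scene");cv2.imwrite("pics/s13.png",cv2.resize(f["pixels"][170:320,160:340,::-1],None,fx=4,fy=4))
E
```

```text
near edge y,z [-0.1647  0.1237] theta deg 9.6 res [ 0.1  0.5 -0.1 -1.5]
```

View pics/s13.png

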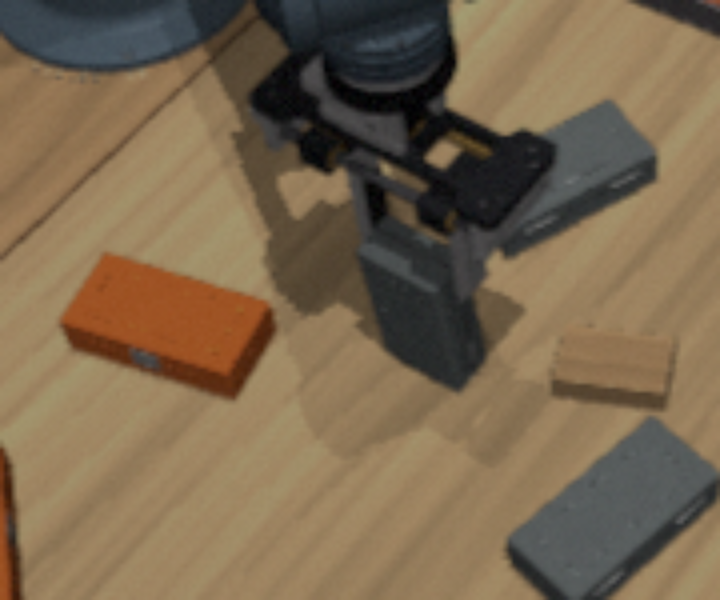

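Request:
{"fn": "arm_command", "kwargs": {"plan": [[0,-0.006,0.001,0],[0,-0.012,0.002,0],[0,-0.018,0.003,0],[0,-0.022,0.004,0],[0,-0.022,0.004,0]], "newtons": 5}}

```text
clock: 22.38
position: [0.4261, -0.1331, 0.0957]
tool_rot: [1.0, 0.005, 0.001, 0.001]
wrist_force: [-3.3, -0.6, 7.5]
gripper_width: 0.0618
```

```bash
python3 - <<'E'
from h import *
go(.4255,-.314,.006,1.58-np.pi/2)
f,c,st=shot("wrist","w14")
E
```

```text
shift [-0.0025  0.1807  0.09  ] roll [(np.float64(0.0), 'q6~-0.64'), (np.float64(-3.141), 'q6~-3.79')] pos [ 0.4261 -0.1331  0.0957] phi 0.01 tilt [ 0.0013 -0.0013] t 22.38 w 0.0618 F [-3.26 -0.55  7.52]
```

View pics/w14.png

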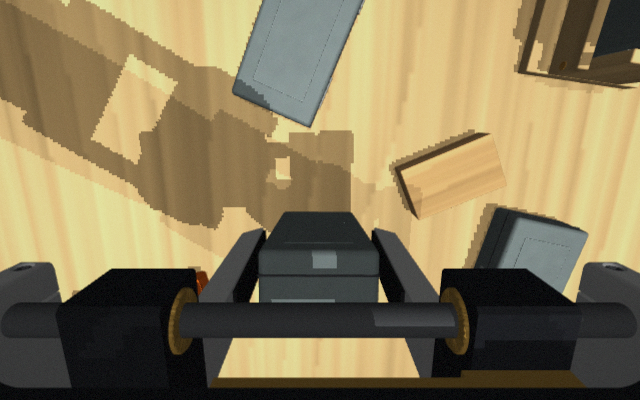

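```bash
python3 - <<'E'
from h import *
f,c,st=shot("wrist")
tiltfit(c,211,72,275,119,.426,-.12)
for th in (0,5): 
    N=np.array([.426,-.135,.126])
E
```

```text
near edge y,z [-0.1411  0.1229] theta deg -0.7 res [ 0.1  0.9 -0.2 -2.9]
```

Request:
{"fn": "arm_command", "kwargs": {"plan": [[0,0,0,0],[0,0,0,0],[0,0,0,0],[0,0,-0.05,0],[0,0,-0.1,0],[0,0,-0.12,0],[0,0,-0.12,0]], "hand": 0}}

```text
clock: 23.35
position: [0.4264, -0.1336, 0.2162]
tool_rot: [1.0, 0.004, 0.002, 0.001]
wrist_force: [0.2, -0.8, -0.8]
gripper_width: 0.0938
```

```bash
python3 - <<'E'
from h import *
go(.63,.06,.22,-.123)
f,c,st=shot("scene");cv2.imwrite("pics/s15.png",cv2.resize(f["pixels"][160:320,200:430,::-1],None,fx=3.4,fy=3.4))
f,c,st=shot("wrist","w15")
E
```

```text
shift [ 0.2053 -0.1917 -0.0035] roll [(np.float64(0.132), 'q6~0.22'), (np.float64(-3.01), 'q6~-2.92')] pos [ 0.4264 -0.1336  0.2162] phi 0.009 tilt [ 0.0034 -0.002 ] t 23.35 w 0.0938 F [ 0.24 -0.76 -0.76]
```

View pics/s15.png

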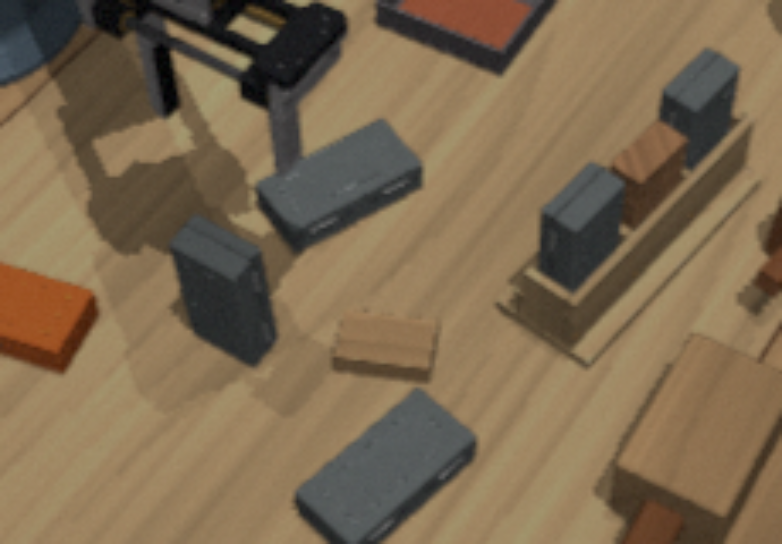

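View pics/w15.png

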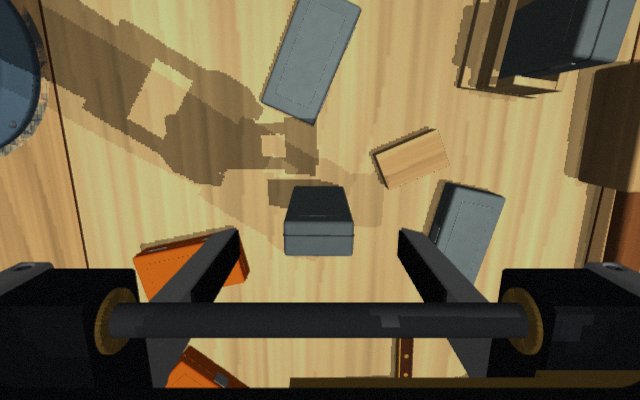

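The full case stands upright at scene crop (225,290). Now to look at the rack from above.

Request:
{"fn": "arm_command", "kwargs": {"plan": [[0.2,-0.152,-0.02,0.132],[0.2,-0.152,-0.02,0.132],[0.2,-0.152,-0.02,0.132],[0.2,-0.152,-0.02,0.132],[0.2,-0.152,-0.02,0.132],[0.2,-0.152,-0.02,0.132]]}}

```text
clock: 24.2
position: [0.623, 0.0208, 0.2325]
tool_rot: [0.998, -0.061, -0.002, -0.0]
wrist_force: [-0.2, -0.4, 0.3]
gripper_width: 0.0941
```

```bash
python3 - <<'E'
from h import *
f,c,st=shot("wrist","w16");print(st["position"],st["tool_rot"],st["qd"].round(3))
import pickle;pickle.dump((f,c,st),open("w16.pkl","wb"))
E
```

```text
[0.6229952  0.02075641 0.23247216] [ 9.98116356e-01 -6.13215287e-02 -1.84670329e-03 -1.10411013e-05] [-0.022 -0.035  0.016 -0.     0.001  0.001]
```

View pics/w16.png

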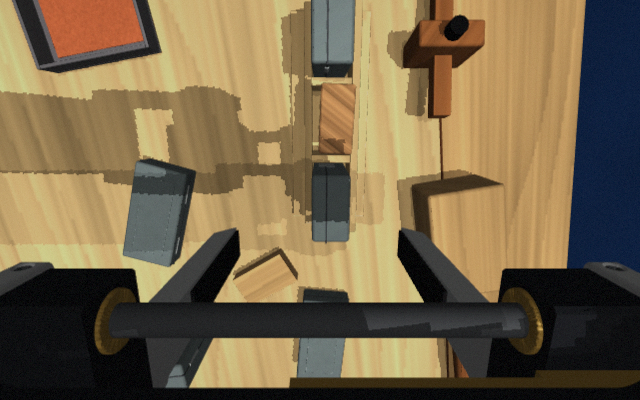

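```bash
python3 - <<'E'
import cv2
im=cv2.imread("pics/w16.png")[0:250,270:400]
cv2.imwrite("pics/w16z.png",cv2.resize(im[60:190],None,fx=6,fy=4.6,interpolation=cv2.INTER_CUBIC))
E
```

```text
(no output)
```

View pics/w16z.png

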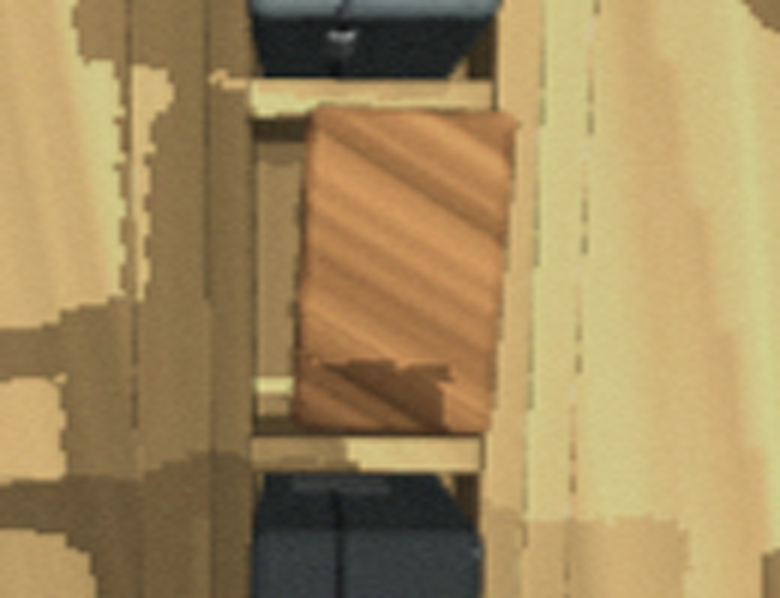

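```bash
python3 - <<'E'
from h import *
import pickle
f,c,st=pickle.load(open("w16.pkl","rb"))
T=lambda p:[(270+u/6,60+v/4.6) for u,v in p]
b=onz(c,T([(250,113),(495,107),(482,437),(252,437)]),.072)
k=onz(c,T([(312,108),(515,115),(490,432),(297,428)]),.122)
n=onz(c,T([(250,15),(500,15),(480,530),(255,530)]),.138)
for nm,q in (("bay",b),("cork",k),("neigh",n)):
    print(nm,q.round(4)[:,:2].tolist(),"ctr",q.mean(0)[:2].round(4),"sides",[np.linalg.norm(q[i]-q[(i+1)%4]).round(4) for i in range(4)],
     "ang x",[np.arctan2(*(q[j]-q[i])[[1,0]]).round(3) for i,j in((0,1),(3,2))],"ang y",[np.arctan2(-(q[i]-q[j])[0],(q[i]-q[j])[1]).round(3) for i,j in((0,3),(1,2))])
E
```

```text
bay [[0.6293, 0.1247], [0.6699, 0.121], [0.6608, 0.0505], [0.6208, 0.0553]] ctr [0.6452 0.0879] sides [np.float64(0.0407), np.float64(0.0711), np.float64(0.0402), np.float64(0.0699)] ang x [np.float64(-0.092), np.float64(-0.122)] ang y [np.float64(-0.122), np.float64(-0.128)]
cork [[0.6387, 0.1194], [0.6671, 0.1147], [0.658, 0.0571], [0.6295, 0.0614]] ctr [0.6483 0.0882] sides [np.float64(0.0288), np.float64(0.0583), np.float64(0.0288), np.float64(0.0588)] ang x [np.float64(-0.165), np.float64(-0.148)] ang y [np.float64(-0.157), np.float64(-0.157)]
neigh [[0.6321, 0.1338], [0.6648, 0.1298], [0.6534, 0.041], [0.6214, 0.0449]] ctr [0.6429 0.0874] sides [np.float64(0.033), np.float64(0.0895), np.float64(0.0322), np.float64(0.0896)] ang x [np.float64(-0.122), np.float64(-0.121)] ang y [np.float64(-0.119), np.float64(-0.127)]
```

```bash
python3 - <<'E'
from h import *
go(.6483,.0882,.082,-.155)
E
```

```text
shift [ 0.0173 -0.0706  0.1511] roll [(np.float64(0.031), 'q6~0.29'), (np.float64(-3.11), 'q6~-2.85')] pos [0.6229 0.0203 0.2331] phi -0.124 tilt [-0.0027  0.0001] t 24.25 w 0.0937 F [-0.67 -0.16 -0.18]
```

Request:
{"fn": "arm_command", "kwargs": {"plan": [[0.017,-0.0705,0,0.031],[0.017,-0.0705,0.02,0.031],[0.017,-0.0705,0.08,0.031],[0.017,-0.0705,0.13,0.031],[0.017,-0.0705,0.15,0.031],[0.017,-0.0705,0.15,0.031]]}}

```text
clock: 25.0
position: [0.6484, 0.0878, 0.0836]
tool_rot: [0.997, -0.077, -0.001, 0.0]
wrist_force: [-0.5, -0.8, 0.9]
gripper_width: 0.0936
```

```bash
python3 - <<'E'
from h import *
go(.6483,.0882,.082,-.155)
f,c,st=shot("wrist","w17")
E
```

```text
shift [-0.0002 -0.0004  0.0016] roll [(np.float64(-0.0), 'q6~0.29'), (np.float64(3.142), 'q6~3.43')] pos [0.6484 0.0878 0.0836] phi -0.155 tilt [-0.0027 -0.    ] t 25.0 w 0.0936 F [-0.48 -0.76  0.93]
```

View pics/w17.png

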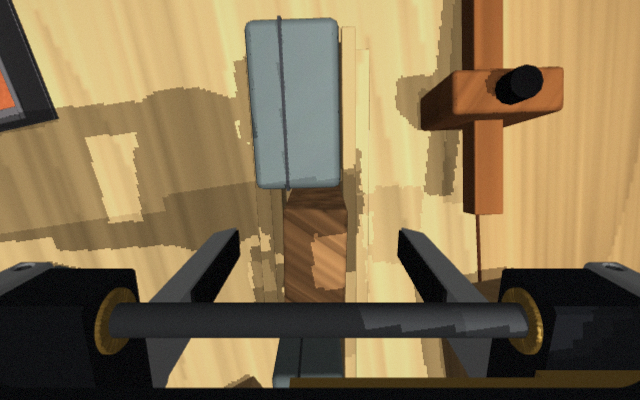

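Request:
{"fn": "arm_command", "kwargs": {"plan": [[0,0,0,0],[0,0,0,0],[0,0,0,0],[0,0,0,0],[0,0,0,0],[0,0,-0.03,0],[0,0,-0.08,0],[0,0,-0.13,0],[0,0,-0.16,0],[0,0,-0.16,0]], "hand": 1, "newtons": 12}}

```text
clock: 26.3
position: [0.6512, 0.0887, 0.2479]
tool_rot: [0.997, -0.077, 0.003, -0.0]
wrist_force: [0.3, -0.5, -0.2]
gripper_width: 0.0008
```

```bash
python3 - <<'E'
from h import *
ft,ct,_=shot("top")
T=lambda p:[(180+u/2.66,90+v/2.66) for u,v in p]
q=onz(ct,T([(50,322),(206,316),(209,425),(50,430)]),.03);print(q.round(4).tolist(),q.mean(0),[np.linalg.norm(q[i]-q[(i+1)%4]).round(3) for i in range(4)])
s=onz(ct,T([(137,331),(196,326),(198,416),(138,418)]),.005);print(s.round(3).tolist(),s.mean(0))
go(s.mean(0)[0],s.mean(0)[1],.25,-.155)
f,c,st=shot("wrist","w18")
E
```

```text
[[0.4418, 0.3754, 0.03], [0.4519, 0.1882, 0.03], [0.3218, 0.1791, 0.03], [0.3129, 0.3667, 0.03]] [0.38210831 0.2773371  0.03      ] [np.float64(0.188), np.float64(0.13), np.float64(0.188), np.float64(0.129)]
[[0.436, 0.275, 0.005], [0.443, 0.204, 0.005], [0.334, 0.196, 0.005], [0.33, 0.269, 0.005]] [0.38589582 0.23606127 0.005     ]
shift [-0.2835 -0.1052 -0.0054] roll [(np.float64(0.001), 'q6~0.70'), (np.float64(-3.141), 'q6~-2.44')] pos [0.6499 0.0886 0.245 ] phi -0.154 tilt [ 0.0014 -0.0001] t 26.35 w 0.0004 F [ 0.25  0.41 -1.16]
```

View pics/w18.png

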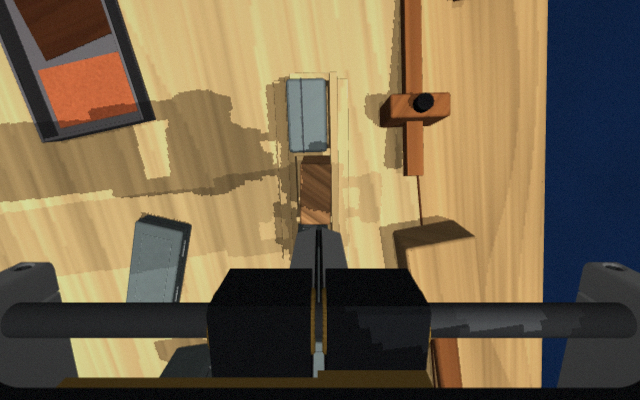

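The gripper closed fully (0.4 mm) with no cork, because I lifted before the fingers got there. The cork is still in the bay at (316,190); I'll check its position again.

```bash
python3 - <<'E'
import cv2
im=cv2.imread("pics/w18.png")[60:260,260:390]
cv2.imwrite("pics/w18z.png",cv2.resize(im,None,fx=5,fy=3,interpolation=cv2.INTER_CUBIC))
E
```

```text
(no output)
```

View pics/w18z.png

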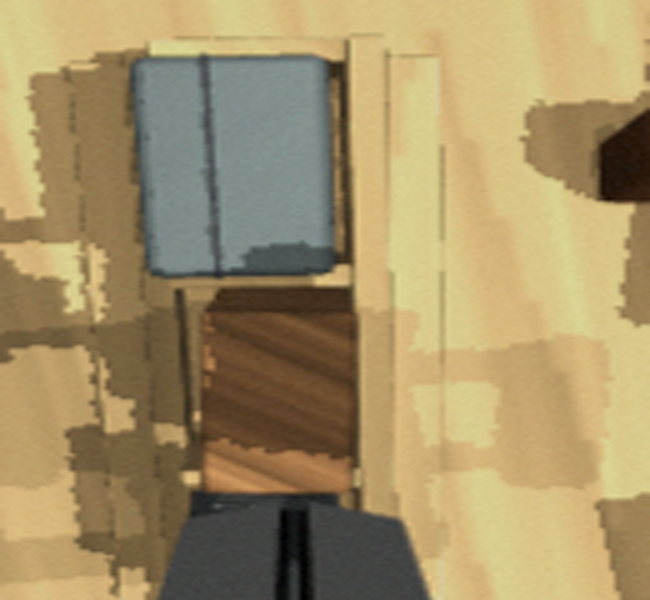

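```bash
python3 - <<'E'
from h import *
go(.6475,.0882,.082,-.15)
st=r.read_state();c=cam({"K":np.array([[322.042,0,318.303],[0,322.042,200.8435],[0,0,1]]),"T_tool_cam":np.array([[1,-7e-4,-5.5e-4,-6e-4],[-8.1e-4,-.969588,-.2447416,-.0699],[-3.6e-4,.244742,-.969588,-.179218],[0,0,0,1]])},st)
print(onz(c,[(300.6,163.3),(331,163.3),(300.8,223),(330.4,223)],.122).round(4))
E
```

```text
shift [-0.0011  0.0006  0.1611] roll [(np.float64(-0.004), 'q6~0.29'), (np.float64(3.138), 'q6~3.43')] pos [0.649  0.0887 0.2431] phi -0.154 tilt [-0.0019  0.    ] t 26.4 w 0.0004 F [-0.9   0.19 -0.13]
[[0.6366 0.1212 0.122 ]
 [0.6647 0.1168 0.122 ]
 [0.6271 0.0634 0.122 ]
 [0.6557 0.059  0.122 ]]
```

Request:
{"fn": "arm_command", "kwargs": {"plan": [[-0.002,-0.001,0,0],[-0.002,-0.001,0.02,0],[-0.002,-0.001,0.06,0],[-0.002,-0.001,0.09,0],[-0.002,-0.001,0.1,0]], "hand": 0.3}}

```text
clock: 27.02
position: [0.6452, 0.09, 0.1399]
tool_rot: [0.997, -0.077, -0.004, 0.0]
wrist_force: [-0.3, 0.2, 0.4]
gripper_width: 0.047
```

Request:
{"fn": "arm_command", "kwargs": {"plan": [[0,0,0,0],[0,0,0.01,0],[0,0,0.04,0],[0,0,0.058,0],[0,0,0.058,0]]}}

```text
clock: 27.65
position: [0.6468, 0.09, 0.0852]
tool_rot: [0.997, -0.077, -0.001, 0.0]
wrist_force: [-0.2, -0.5, -0.2]
gripper_width: 0.0656
```

Request:
{"fn": "arm_command", "kwargs": {"plan": [[0,0,0,0],[0,0,0,0],[0,0,0,0],[0,0,0,0],[0,0,0,0],[0,0,0,0]], "hand": 1}}

```text
clock: 28.4
position: [0.648, 0.09, 0.0871]
tool_rot: [0.997, -0.077, 0.0, -0.0]
wrist_force: [-0.8, 0.3, 3.1]
gripper_width: 0.0299
```

Request:
{"fn": "arm_command", "kwargs": {"plan": [[0,0,-0.02,0],[0,0,-0.06,0],[0,0,-0.11,0],[0,0,-0.15,0],[0,0,-0.15,0]]}}

```text
clock: 29.02
position: [0.6501, 0.0899, 0.2424]
tool_rot: [0.997, -0.077, 0.005, -0.0]
wrist_force: [-0.5, 0.1, -1.7]
gripper_width: 0.0299
```

```bash
python3 - <<'E'
from h import *
go(.385,.236,.14,-.08)
E
```

```text
shift [-0.2854 -0.1037  0.0999] roll [(np.float64(-0.074), 'q6~0.63'), (np.float64(3.068), 'q6~3.77')] pos [0.6501 0.0899 0.2424] phi -0.154 tilt [ 0.0094 -0.0004] t 29.02 w 0.0299 F [-0.46  0.1  -1.65]
```

Request:
{"fn": "arm_command", "kwargs": {"plan": [[-0.284,-0.104,0,-0.074],[-0.284,-0.104,0,-0.074],[-0.284,-0.104,0,-0.074],[-0.284,-0.104,0,-0.074],[-0.284,-0.104,0,-0.074],[-0.284,-0.104,0.05,-0.074],[-0.284,-0.104,0.1,-0.074],[-0.284,-0.104,0.1,-0.074]]}}

```text
clock: 30.02
position: [0.379, 0.235, 0.1321]
tool_rot: [0.999, -0.04, -0.005, 0.002]
wrist_force: [-0.1, -0.6, -1.3]
gripper_width: 0.03
```

```bash
python3 - <<'E'
from h import *
go(.385,.236,.083,-.08)
f,c,_=shot("scene");cv2.imwrite("pics/s19.png",cv2.resize(f["pixels"][60:210,250:430,::-1],None,fx=4,fy=4))
E
```

```text
shift [ 0.0064 -0.0016  0.049 ] roll [(np.float64(0.0), 'q6~0.63'), (np.float64(-3.141), 'q6~-2.51')] pos [0.379  0.235  0.1321] phi -0.08 tilt [-0.0103 -0.0033] t 30.02 w 0.03 F [-0.09 -0.61 -1.32]
```

View pics/s19.png

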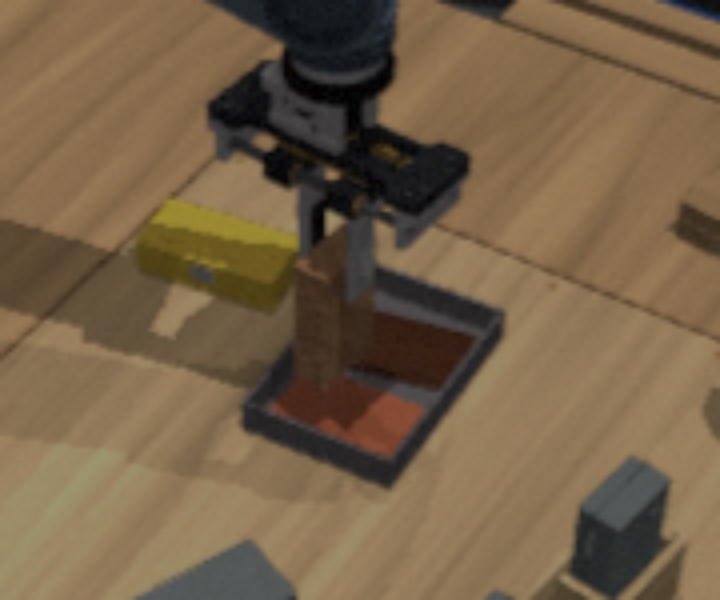

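Request:
{"fn": "arm_command", "kwargs": {"plan": [[0.003,0,0.02,0],[0.003,0,0.04,0],[0.003,0,0.045,0],[0.003,0,0.045,0]]}}

```text
clock: 30.58
position: [0.3871, 0.2363, 0.0931]
tool_rot: [0.999, -0.04, 0.001, -0.0]
wrist_force: [-0.1, 0.8, -0.9]
gripper_width: 0.0299
```

Request:
{"fn": "arm_command", "kwargs": {"plan": [[0,0,0.004,0],[0,0,0.007,0],[0,0,0.009,0],[0,0,0.009,0]]}}

```text
clock: 31.08
position: [0.386, 0.236, 0.0825]
tool_rot: [0.999, -0.04, -0.0, 0.0]
wrist_force: [0.2, 0.9, -0.6]
gripper_width: 0.0302
```

Request:
{"fn": "arm_command", "kwargs": {"plan": [[0,0,0.002,0],[0,0,0.003,0],[0,0,0.003,0]]}}

```text
clock: 31.45
position: [0.386, 0.236, 0.0796]
tool_rot: [0.999, -0.04, -0.0, 0.0]
wrist_force: [0.7, -0.4, -0.6]
gripper_width: 0.03
```

Request:
{"fn": "arm_command", "kwargs": {"plan": [[0,0,0.001,0],[0,0,0.002,0],[0,0,0.003,0],[0,0,0.003,0]]}}

```text
clock: 31.95
position: [0.3867, 0.2362, 0.079]
tool_rot: [0.999, -0.04, -0.0, 0.0]
wrist_force: [-6.6, -2.6, 16.2]
gripper_width: 0.0298
```

Request:
{"fn": "arm_command", "kwargs": {"plan": [[0,0,-0.0025,0],[0,0,-0.0025,0]]}}

```text
clock: 32.2
position: [0.3861, 0.236, 0.0791]
tool_rot: [0.999, -0.04, 0.0, -0.0]
wrist_force: [-0.1, 0.3, -0.5]
gripper_width: 0.0295
```

Request:
{"fn": "arm_command", "kwargs": {"plan": [[0,0,0,0],[0,0,0,0],[0,0,0,0],[0,0,0,0],[0,0,-0.05,0],[0,0,-0.1,0],[0,0,-0.13,0],[0,0,-0.13,0]], "hand": 0.2}}

```text
clock: 33.2
position: [0.3877, 0.2365, 0.2117]
tool_rot: [0.999, -0.04, 0.003, -0.001]
wrist_force: [0.5, -0.0, -0.6]
gripper_width: 0.0753
```

```bash
python3 - <<'E'
from h import *
f,c,_=shot("scene");cv2.imwrite("pics/s20.png",cv2.resize(f["pixels"][60:260,230:430,::-1],None,fx=3,fy=3))
f,c,_=shot("top");cv2.imwrite("pics/t20.png",cv2.resize(f["pixels"][120:310,190:430,::-1],None,fx=3.3,fy=3.3))
go(.426,-.158,.2,-np.pi/2)
s=fitcase([(f,c)],.426,-.158,[0.,.05],(.062,.034,.126),.063);print(s.x.round(4),s.fun)
E
```

```text
shift [0.0718 0.3893 0.0082] roll [(np.float64(1.491), 'q6~1.22'), (np.float64(-1.651), 'q6~-1.93')] pos [0.3856 0.2358 0.208 ] phi -0.08 tilt [-0.0013 -0.0004] t 33.3 w 0.0747 F [-1.04  0.77  0.35]
[ 0.4251 -0.1555 -0.1054] 513.6627450980392
```

View pics/s20.png

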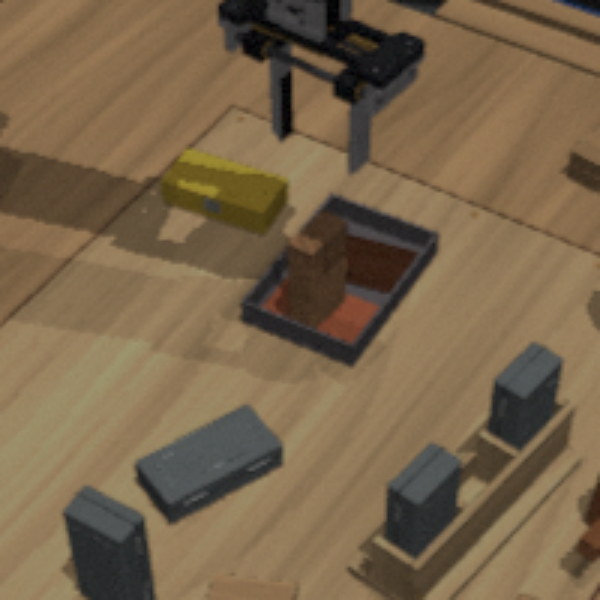

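View pics/t20.png

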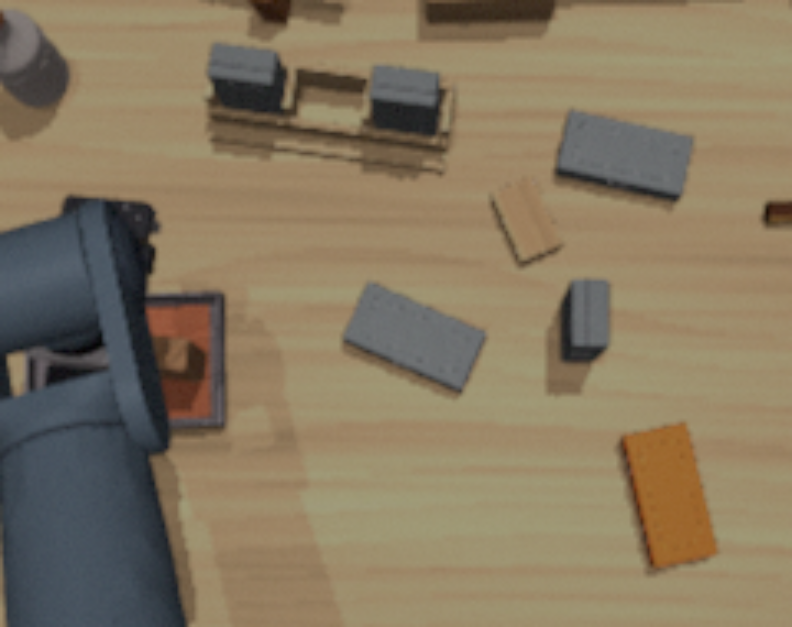

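The cork stands in the tray, the bay is empty, and the full case still stands on the bench. Moving to view the case from above with the jaws turned 90°.

Request:
{"fn": "arm_command", "kwargs": {"plan": [[0.021,0.394,-0.015,1.49],[0.021,0.394,-0.015,1.49],[0.021,0.394,-0.015,1.49],[0.021,0.394,-0.015,1.49],[0.021,0.394,-0.015,1.49],[0.021,0.394,-0.015,1.49],[0.021,0.394,-0.015,1.49],[0.021,0.394,-0.015,1.49],[0.021,0.394,-0.015,1.49],[0.021,0.394,-0.015,1.49]]}}

```text
clock: 34.55
position: [0.3751, -0.1578, 0.223]
tool_rot: [0.708, -0.706, -0.001, 0.0]
wrist_force: [-1.0, 0.4, -0.5]
gripper_width: 0.0752
```

```bash
python3 - <<'E'
from h import *
f,c,st=shot("wrist","w21");print(st["position"],st["qd"].round(3))
import pickle;pickle.dump((f,c,st),open("w21.pkl","wb"))
go(.426,-.158,.08,-np.pi/2)
im=f["pixels"][100:300,240:400,::-1];cv2.imwrite("pics/w21z.png",cv2.resize(im,None,fx=4,fy=3,interpolation=cv2.INTER_CUBIC))
E
```

```text
[ 0.37510615 -0.15779668  0.22297251] [ 0.006 -0.008 -0.009 -0.001  0.002  0.01 ]
shift [ 0.0005 -0.0509  0.1432] roll [(np.float64(0.003), 'q6~1.22'), (np.float64(-3.138), 'q6~-1.93')] pos [ 0.3753 -0.1578  0.2233] phi -1.567 tilt [-0.0012  0.0009] t 34.6 w 0.0752 F [ 0.32  0.35 -0.18]
```

View pics/w21.png

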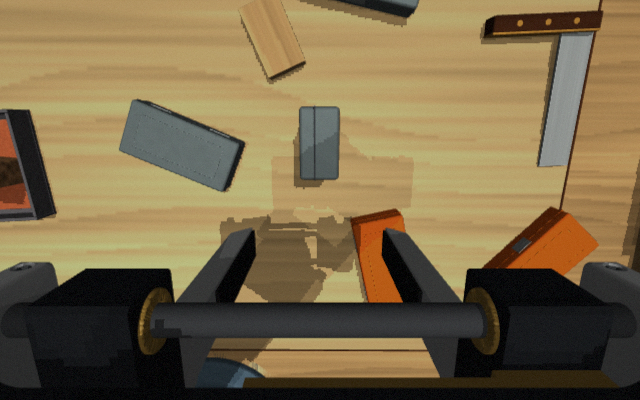

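View pics/w21z.png

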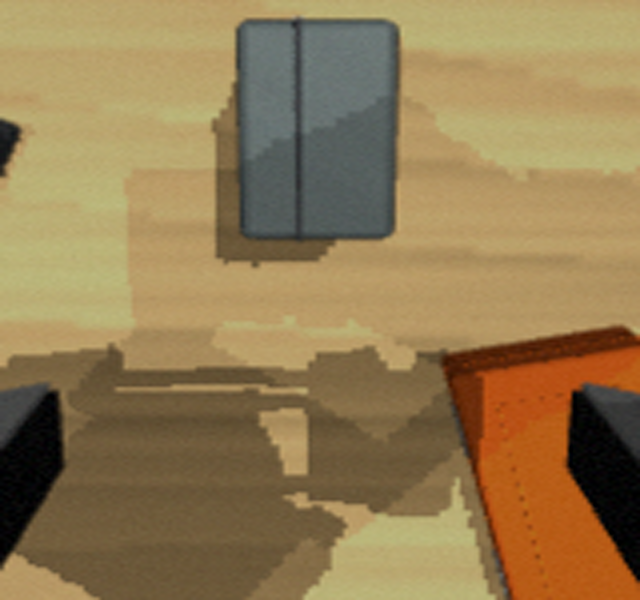

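```bash
python3 - <<'E'
from h import *
import pickle
f,c,st=pickle.load(open("w21.pkl","rb"))
q=onz(c,[(240+u/4,100+v/3) for u,v in [(237,18),(398,18),(397,239),(240,239)]],.126)
print(q.round(4).tolist(),q.mean(0).round(4),[np.linalg.norm(q[i]-q[(i+1)%4]).round(4) for i in range(4)])
d=(q[0]+q[1]-q[2]-q[3]);print("width axis ang",np.arctan2(d[1],d[0]), "thick", [np.arctan2(*(q[i]-q[j])[[1,0]]) for i,j in((1,0),(2,3))])
m=q.mean(0);go(m[0],m[1],.078,-np.pi/2)
E
```

```text
[[0.4572, -0.1424, 0.126], [0.4573, -0.1755, 0.126], [0.3958, -0.1766, 0.126], [0.3957, -0.1424, 0.126]] [ 0.4265 -0.1592  0.126 ] [np.float64(0.0331), np.float64(0.0615), np.float64(0.0341), np.float64(0.0615)]
width axis ang 0.008949495558163385 thick [np.float64(-1.5662631742954434), np.float64(-1.5658891439190654)]
shift [ 0.0017 -0.0514  0.1452] roll [(np.float64(0.003), 'q6~1.21'), (np.float64(-3.138), 'q6~-1.93')] pos [ 0.3753 -0.1578  0.2233] phi -1.567 tilt [-0.0012  0.0009] t 34.6 w 0.0752 F [ 0.32  0.35 -0.18]
```

Request:
{"fn": "arm_command", "kwargs": {"plan": [[0.002,-0.051,0,0],[0.002,-0.051,0.03,0],[0.002,-0.051,0.08,0],[0.002,-0.051,0.125,0],[0.002,-0.051,0.145,0],[0.002,-0.051,0.145,0]]}}

```text
clock: 35.35
position: [0.4253, -0.1591, 0.0774]
tool_rot: [0.708, -0.706, -0.002, 0.0]
wrist_force: [-0.3, -1.5, -0.6]
gripper_width: 0.0754
```

Request:
{"fn": "arm_command", "kwargs": {"plan": [[0,0,0,0],[0,0,0,0],[0,0,0,0],[0,0,0,0],[0,0,0,0],[0,0,0,0]], "hand": 1, "newtons": 25}}

```text
clock: 36.1
position: [0.4267, -0.1599, 0.0794]
tool_rot: [0.707, -0.707, -0.0, -0.0]
wrist_force: [-0.7, 3.1, 3.5]
gripper_width: 0.0336
```

Request:
{"fn": "arm_command", "kwargs": {"plan": [[0,0,-0.01,0],[0,0,-0.03,0],[0,0,-0.08,0],[0,0,-0.13,0],[0,0,-0.17,0],[0,0,-0.17,0]]}}

```text
clock: 36.85
position: [0.4278, -0.1616, 0.252]
tool_rot: [0.707, -0.707, 0.003, -0.0]
wrist_force: [-0.5, -0.3, -5.0]
gripper_width: 0.0336
```

```bash
python3 - <<'E'
from h import *
go(.6452,.0879,.245,-.122)
f,c,st=shot("wrist","w22");go(.6452,.0879,.245,-.122)
f,c,_=shot("scene");cv2.imwrite("pics/s22.png",cv2.resize(f["pixels"][150:320,200:400,::-1],None,fx=3.5,fy=3.5))
E
```

```text
shift [-0.2494 -0.2175  0.007 ] roll [(np.float64(-1.448), 'q6~0.26'), (np.float64(1.693), 'q6~3.40')] pos [ 0.4278 -0.1616  0.252 ] phi -1.57 tilt [ 0.0053 -0.0045] t 36.85 w 0.0336 F [-0.49 -0.26 -5.04]
shift [-0.2483 -0.2189  0.0038] roll [(np.float64(-1.448), 'q6~0.26'), (np.float64(1.693), 'q6~3.40')] pos [ 0.4264 -0.1606  0.249 ] phi -1.57 tilt [ 0.0006 -0.0011] t 36.9 w 0.0339 F [ 0.02  0.46 -5.99]
```

View pics/s22.png

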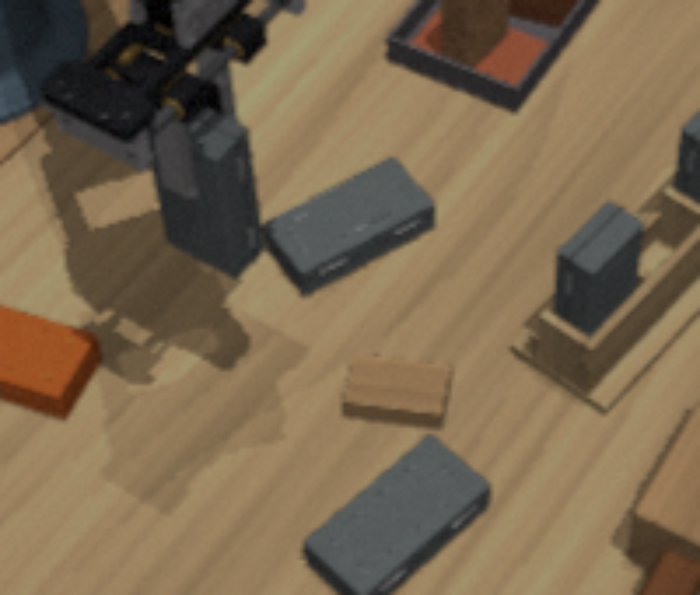

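View pics/w22.png

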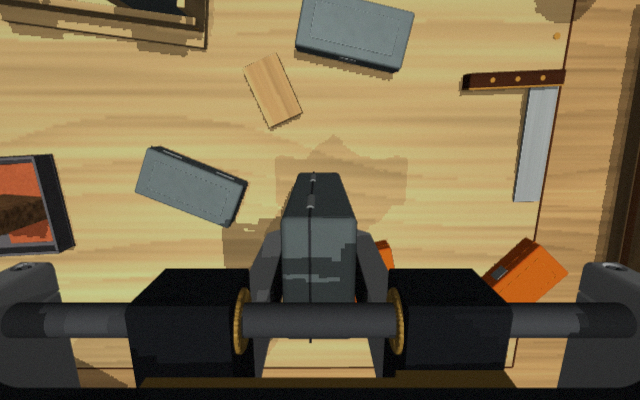

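Request:
{"fn": "arm_command", "kwargs": {"plan": [[-0.248,-0.219,0,-1.448],[-0.248,-0.219,0,-1.448],[-0.248,-0.219,0,-1.448],[-0.248,-0.219,0,-1.448],[-0.248,-0.219,0,-1.448],[-0.248,-0.219,0,-1.448],[-0.248,-0.219,0,-1.448],[-0.248,-0.219,0,-1.448],[-0.248,-0.219,0,-1.448],[-0.248,-0.219,0,-1.448]]}}

```text
clock: 38.2
position: [0.6444, 0.0877, 0.2469]
tool_rot: [0.998, -0.062, -0.002, 0.0]
wrist_force: [-0.3, -0.3, -5.3]
gripper_width: 0.0338
```

```bash
python3 - <<'E'
from h import *
f,c,st=shot("wrist","w23");go(.6452,.0879,.165,-.122)
f2,c2,_=shot("scene");cv2.imwrite("pics/s23.png",cv2.resize(f2["pixels"][130:280,330:450,::-1],None,fx=4,fy=4))
f3,c3,_=shot("top");cv2.imwrite("pics/t23.png",cv2.resize(f3["pixels"][90:190,240:350,::-1],None,fx=5,fy=5))
E
```

```text
shift [ 0.0007 -0.0003  0.0826] roll [(np.float64(-0.002), 'q6~0.26'), (np.float64(3.14), 'q6~3.40')] pos [0.6447 0.0877 0.2476] phi -0.124 tilt [-0.0024  0.    ] t 38.25 w 0.0335 F [-0.15  0.14 -5.52]
```

View pics/w23.png

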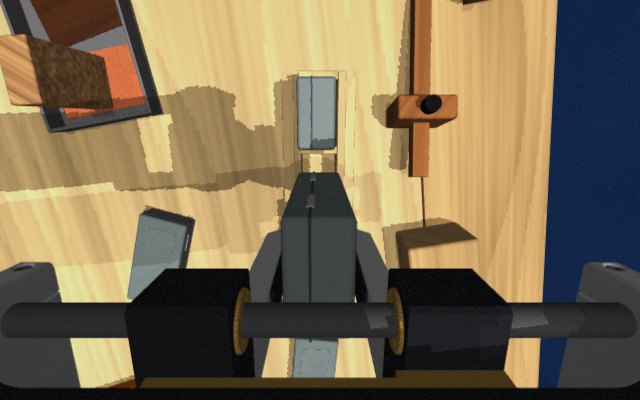

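View pics/s23.png

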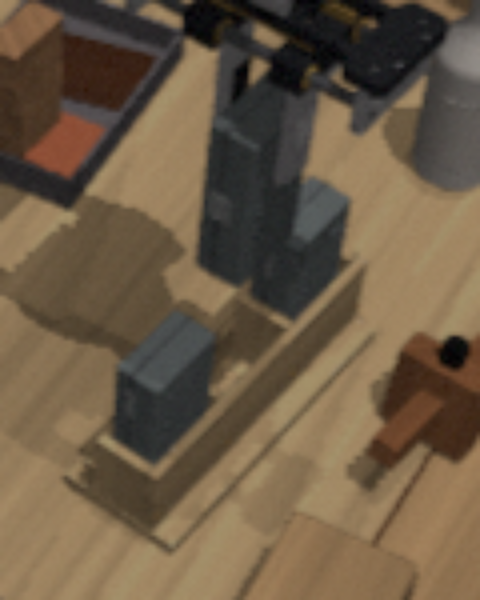

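```bash
python3 - <<'E'
from h import *
f,c,st=shot("wrist")
psi=-.122
B=lambda x,y,z:[.6452+x*np.cos(psi)-y*np.sin(psi),.0879+x*np.sin(psi)+y*np.cos(psi),z]
im=f["pixels"][:,:,::-1].copy()
im=cv2.resize(im,None,fx=4,fy=4,interpolation=cv2.INTER_CUBIC)
def ln(a,b,col):
    p=proj(c,[a,b]);p=((p+.5)*4-.5).round().astype(int);cv2.line(im,tuple(map(int,p[0])),tuple(map(int,p[1])),col,1)
for y in (.0345,.0425): ln(B(-.0205,y,.072),B(.0205,y,.072),(0,0,255))
for y in (.0345+.077,): ln(B(-.0205,y,.072),B(.0205,y,.072),(0,0,255))
ln(B(.0205,.03,.072),B(.0205,.11,.072),(0,255,0));ln(B(-.0205,.03,.042),B(-.0205,.11,.042),(255,0,0))
# predicted held case
M=R.from_quat(st["tool_rot"]).as_matrix();t=st["position"]
for z in(0,):
  for s in(-1,1):
    a=t+M@np.array([s*.017,-.031,.079]);b=t+M@np.array([s*.017,-.031,.079-.126]);ln(a,b,(255,0,255))
a=t+M@np.array([-.017,-.031,.079]);b=t+M@np.array([.017,-.031,.079]);ln(a,b,(255,0,255))
cv2.imwrite("pics/w24.png",im[240:840,4*260:4*380])
E
```

```text
(no output)
```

View pics/w24.png

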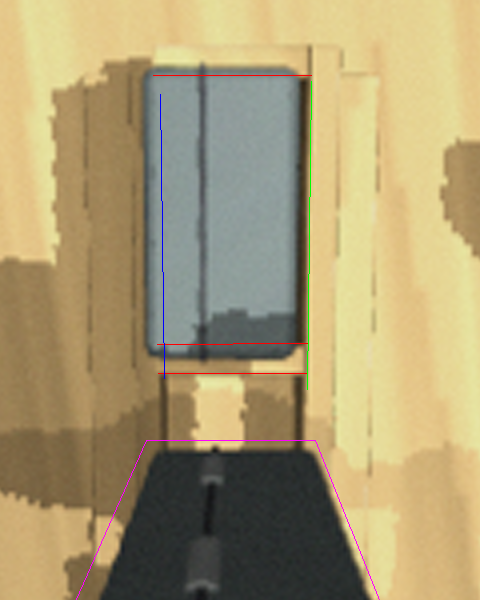

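Request:
{"fn": "arm_command", "kwargs": {"plan": [[0.0005,0,0.02,0.001],[0.0005,0,0.05,0.001],[0.0005,0,0.07,0.001],[0.0005,0,0.08,0.001],[0.0005,0,0.08,0.001]]}}

```text
clock: 39.02
position: [0.6455, 0.0877, 0.1684]
tool_rot: [0.998, -0.062, -0.001, 0.0]
wrist_force: [-0.2, -0.0, -5.0]
gripper_width: 0.0338
```

```bash
python3 - <<'E'
from h import *
go(.6452,.0879,.091,-.122)
f2,c2,_=shot("scene");cv2.imwrite("pics/s25.png",cv2.resize(f2["pixels"][150:280,340:440,::-1],None,fx=4.6,fy=4.6,interpolation=cv2.INTER_CUBIC))
f,c,st=shot("wrist","w25");cv2.imwrite("pics/w25z.png",cv2.resize(f["pixels"][80:230,250:400,::-1],None,fx=4,fy=4,interpolation=cv2.INTER_CUBIC))
E
```

```text
shift [-0.0002 -0.0001  0.0774] roll [(np.float64(-0.001), 'q6~0.26'), (np.float64(3.14), 'q6~3.40')] pos [0.6455 0.0877 0.1684] phi -0.123 tilt [-0.0013  0.    ] t 39.02 w 0.0338 F [-0.21 -0.04 -4.97]
```

View pics/s25.png

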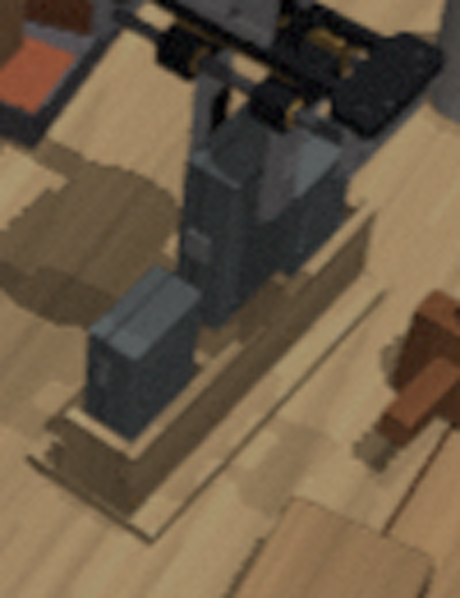

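View pics/w25z.png

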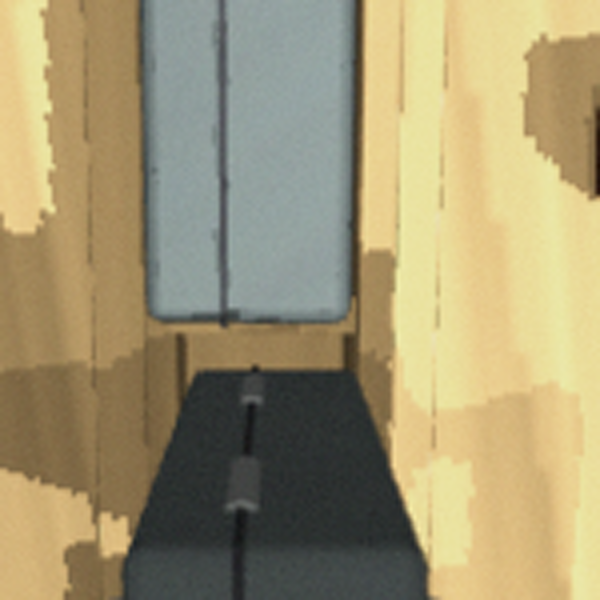

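```bash
cat > ov.py <<'E'
from h import *
st=r.read_state();f={"K":np.array([[322.042,0,318.303],[0,322.042,200.8435],[0,0,1]]),"T_tool_cam":np.array([[1,-7.0145e-4,-5.504e-4,-6.007e-4],[-8.148e-4,-.969588,-.2447416,-.0699],[-3.62e-4,.244742,-.969588,-.179218],[0,0,0,1]])}
c=cam(f,st);psi=-.122
B=lambda x,y,z:[.6452+x*np.cos(psi)-y*np.sin(psi),.0879+x*np.sin(psi)+y*np.cos(psi),z]
k=10;im0=cv2.imread("pics/w25.png");im=cv2.resize(im0,None,fx=k,fy=k,interpolation=cv2.INTER_CUBIC);raw=im.copy()
def ln(a,b,col):
    p=((proj(c,[a,b])+.5)*k-.5).round().astype(int);cv2.line(im,tuple(map(int,p[0])),tuple(map(int,p[1])),col,1)
for y in (.0345,.0425): ln(B(-.0205,y,.072),B(.0205,y,.072),(0,0,255))
ln(B(.0205,.02,.072),B(.0205,.06,.072),(0,255,0));ln(B(-.0205,.02,.042),B(-.0205,.06,.042),(255,0,0))
ln(B(-.0205,.0345,.042),B(-.0205,.0345,.072),(255,0,0));ln(B(.0205,.0345,.012),B(.0205,.0345,.072),(0,255,0))
ln(B(-.0205,-.0345,.012),B(-.0205,.0345,.012),(255,255,0));ln(B(.0205,-.0345,.012),B(.0205,.0345,.012),(255,255,0))
ln(B(-.0205,.0345,.012),B(.0205,.0345,.012),(255,255,0))
s=np.s_[k*150:k*185,k*280:k*350]
cv2.imwrite("pics/ov25.png",np.vstack([raw[s],im[s]])[:, :])
E
python3 ov.py
```

```text
(no output)
```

View pics/ov25.png

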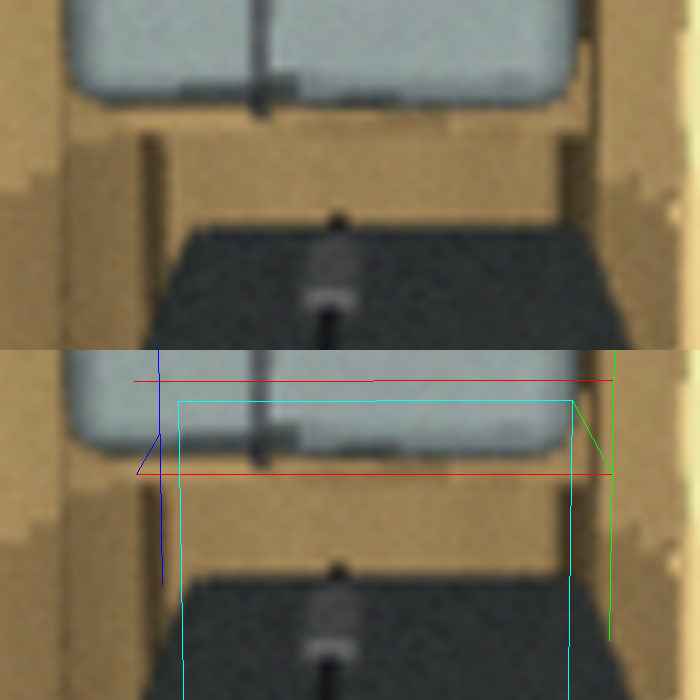

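The overlay puts the bay about 1.5 mm further forward than my estimate (board edge at 596 against a predicted 611). I'll correct for that and lower slowly.

Request:
{"fn": "arm_command", "kwargs": {"plan": [[-0.0015,0.0005,0,0],[-0.0015,0.0005,0.008,0],[-0.0015,0.0005,0.016,0],[-0.0015,0.0005,0.024,0],[-0.0015,0.0005,0.032,0],[-0.0015,0.0005,0.04,0],[-0.0015,0.0005,0.04,0]]}}

```text
clock: 40.0
position: [0.6436, 0.0874, 0.128]
tool_rot: [0.998, -0.061, -0.001, 0.0]
wrist_force: [0.3, -0.4, -5.3]
gripper_width: 0.0339
```

Request:
{"fn": "arm_command", "kwargs": {"plan": [[0,0,0.006,0],[0,0,0.012,0],[0,0,0.018,0],[0,0,0.024,0],[0,0,0.03,0],[0,0,0.03,0]]}}

```text
clock: 40.75
position: [0.6438, 0.0875, 0.0983]
tool_rot: [0.998, -0.061, -0.001, 0.0]
wrist_force: [1.2, 0.9, -6.3]
gripper_width: 0.0336
```

```bash
python3 - <<'E'
from h import *
go(.6437,.0874,.091,-.122)
E
```

```text
shift [-0.0001  0.0001  0.0073] roll [(np.float64(-0.001), 'q6~0.26'), (np.float64(3.141), 'q6~3.40')] pos [0.6438 0.0875 0.0983] phi -0.123 tilt [-0.0014  0.0001] t 40.75 w 0.0336 F [ 1.22  0.92 -6.29]
```

Free so far. Final millimetres, slowly.

Request:
{"fn": "arm_command", "kwargs": {"plan": [[0,0,0.0015,0],[0,0,0.003,0],[0,0,0.0045,0],[0,0,0.006,0],[0,0,0.006,0]]}}

```text
clock: 41.38
position: [0.6441, 0.0875, 0.093]
tool_rot: [0.998, -0.061, -0.0, 0.0]
wrist_force: [0.1, 0.4, -5.4]
gripper_width: 0.0339
```

Request:
{"fn": "arm_command", "kwargs": {"plan": [[0,0,0.0007,0],[0,0,0.0014,0],[0,0,0.0014,0]]}}

```text
clock: 41.75
position: [0.6442, 0.0875, 0.0917]
tool_rot: [0.998, -0.061, -0.0, 0.0]
wrist_force: [-0.7, -0.2, -5.4]
gripper_width: 0.0344
```

Request:
{"fn": "arm_command", "kwargs": {"plan": [[0,0,0.0007,0],[0,0,0.0014,0],[0,0,0.0014,0]]}}

```text
clock: 42.12
position: [0.6444, 0.0875, 0.0916]
tool_rot: [0.998, -0.061, -0.0, 0.0]
wrist_force: [-4.7, 0.2, 5.2]
gripper_width: 0.0341
```

Request:
{"fn": "arm_command", "kwargs": {"plan": [[0,0,0.0005,0],[0,0,0.001,0],[0,0,0.001,0]]}}

```text
clock: 42.5
position: [0.6445, 0.0875, 0.0916]
tool_rot: [0.998, -0.061, -0.0, 0.0]
wrist_force: [-7.3, -0.5, 11.1]
gripper_width: 0.034
```

It seated at TCP 0.0916, against an expected 0.091. Unload, release, retreat.

Request:
{"fn": "arm_command", "kwargs": {"plan": [[0,0,-0.0015,0],[0,0,-0.002,0],[0,0,-0.002,0]]}}

```text
clock: 42.88
position: [0.6444, 0.0875, 0.0916]
tool_rot: [0.998, -0.061, 0.0, -0.0]
wrist_force: [-3.6, 0.4, 3.0]
gripper_width: 0.0341
```

Request:
{"fn": "arm_command", "kwargs": {"plan": [[0,0,0,0],[0,0,0,0],[0,0,0,0],[0,0,0,0],[0,0,-0.03,0],[0,0,-0.08,0],[0,0,-0.13,0],[0,0,-0.16,0],[0,0,-0.16,0]], "hand": 0.35}}

```text
clock: 44.0
position: [0.6459, 0.0874, 0.2546]
tool_rot: [0.998, -0.061, 0.003, -0.0]
wrist_force: [-0.3, 0.5, 0.4]
gripper_width: 0.0611
```

```bash
python3 - <<'E'
from h import *
go(.5,.0,.25,-.122)
f,c,st=shot("scene","s30");cv2.imwrite("pics/s30z.png",cv2.resize(f["pixels"][100:320,200:460,::-1],None,fx=3,fy=2.7,interpolation=cv2.INTER_CUBIC))
E
```

```text
shift [-0.1341  0.1047  0.0037] roll [(np.float64(-0.001), 'q6~0.12'), (np.float64(3.141), 'q6~3.26')] pos [0.6459 0.0874 0.2546] phi -0.123 tilt [ 0.0064 -0.0002] t 44.0 w 0.0611 F [-0.31  0.5   0.36]
```

View pics/s30z.png

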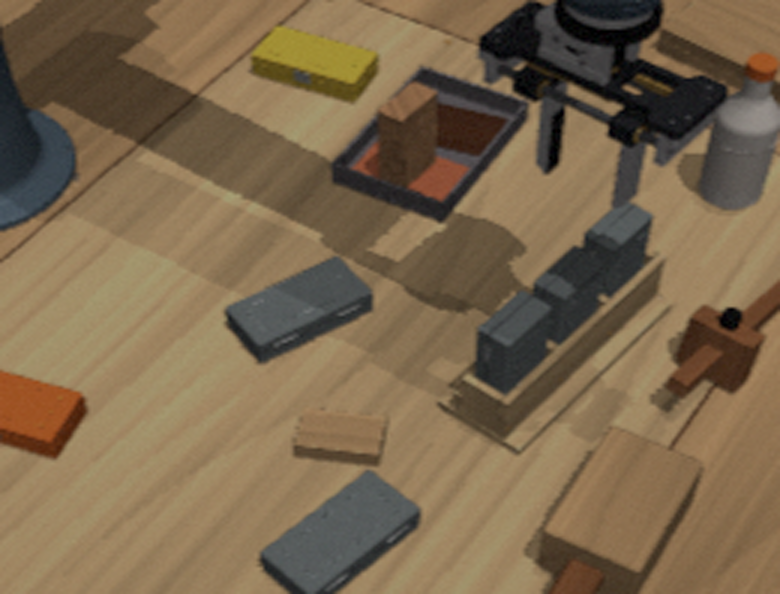

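Request:
{"fn": "arm_command", "kwargs": {"plan": [[-0.01,0.06,0,0],[-0.01,0.09,0,0],[-0.01,0.09,0,0]]}}

```text
clock: 44.42
position: [0.622, -0.002, 0.2485]
tool_rot: [0.998, -0.063, -0.002, -0.0]
wrist_force: [0.3, 0.7, 0.5]
gripper_width: 0.0607
```

```bash
python3 - <<'E'
from h import *
f,c,st=shot("wrist","w31");print(st["position"],st["wrist_force"])
E
```

```text
[ 0.62203727 -0.00203627  0.24850356] [0.2617312  0.73067704 0.52072578]
```

View pics/w31.png

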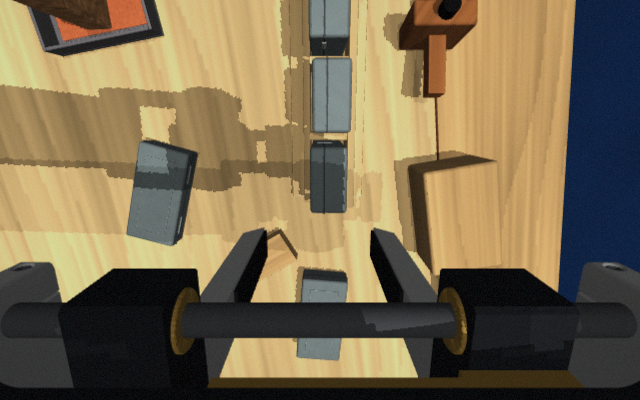

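The wrist view shows the case seated in the middle bay at (331,95), in line and level with its neighbours at (329,25) and (329,177). The two empty cases lie flat and the cork is in the tray. Handing in.

```bash
python3 - <<'E'
from h import *
print(r.finish_job(), r.read_state()["clock"])
E
```

```text
the job is handed in; nothing more can be done
the job is handed in; nothing more can be done
```

The full drill case now stands in the middle bay of the rack, the cork block is in the sanding tray, and I handed the job in at about 44.5 s. No verdict was reported.

- **Finding the full case:** Lifted at their centres, the three cases weighed about 1.8 N, 2.1 N and 5.1 N. The heavy one was at about (0.43, -0.26). An earlier reading of that case, gripped at one end, gave only about 1 N and disagreed. Its far end was still on the bench, so I weighed it again at its centre.
- **Standing it up:** I stood the full case on end on the bench, regripped it across its thickness later, and moved the cork in between. The case didn't pivot at first because the grip was too firm. I eased the grip and dragged it upright over the bench.
- **Cork:** The first grasp missed because I lifted before the fingers had closed. The second held. The cork stands on end in the tray, touching down at about 16 N before I released it.
- **Into the bay:** The case met nothing on the way down. It touched bottom within about 1 mm of the expected height, and I pressed to about 11 N before releasing.
- **Last checks:** The scene and wrist pictures show the case level and in line with its neighbours. The cork is in the tray, both empty cases lie flat, the other things look undisturbed, and the arm touches nothing.

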